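# Change the loggers on the swing tray and dock it

### The job

Clear every used orange-capped logger out of the swing tray into the yellow crate, and lay exactly three of the blue-capped loggers flat in the tray while it is still swung out; leave the other two blue ones on the table. Then push the loaded tray round its pivot pin until its side rests against the black rubber stop, with the three loggers still lying flat in it. Do not shove or knock over the jars, the meter or the bottle.

Things in the scene. Friction and masses are not known exactly. Their poses are not given: they have to be found in the camera images.
- dock: docking fixture, fixed, placed differently each time. Origin: the pivot pin's axis at table height; x axis: the heading of the docked tray. Pin 14 mm thick, with a 25 mm brass head, 16 mm high. White reader box 90 x 140 x 65 mm high beyond the docked tray's end, near face at x = 300 mm. Two flat green lines on the table outline the docked tray.
- stop (a point): middle of the face of the dock's black rubber stop block (20 x 22 x 28 mm high), at x = 260, y = -40.5 mm in the dock's frame; the docked tray's -y side rests against it
- tray: flat aluminium swing tray on the table, 0.6 kg, captive on the pin. Origin: centre of its pin hole (18 mm square), at its underside; x runs out along it. Floor 5 mm thick, rim 4 mm thick, 17 mm high; outside x 29 to 272, y -40 to 40 mm. It starts 1.0 to 1.35 rad counter-clockwise (from above) of the docked heading and stays where it is left; a few N on its +y side swing it to the dock
- bed (a point): middle of the tray's loading bed, on its floor, at x = 151 mm from the pin; axes as the tray. The bed is 235 x 72 mm inside the rim: room for three loggers end to end, their length along the tray, centres about 76 mm apart
- crate: yellow returns crate, fixed, 255 x 130 x 50 mm high, walls and floor 5 mm; its origin is the centre of its underside, x along its length.
- orange1_c (a point): data logger, one orange-capped grey plastic box 68 x 46 x 40 mm (x, y, z; 0.16 kg nominal); this point is its centre, x along the 68 mm length, z up out of the coloured cap (its whole top is orange, with a small black display). Used; lies in the tray at the start, lengthwise. May be absent.
- orange2_c (a point): data logger, one orange-capped grey plastic box 68 x 46 x 40 mm (x, y, z; 0.16 kg nominal); this point is its centre, x along the 68 mm length, z up out of the coloured cap (its whole top is orange, with a small black display). Used; lies in the tray at the start, lengthwise. May be absent.
- orange3_c (a point): data logger, one orange-capped grey plastic box 68 x 46 x 40 mm (x, y, z; 0.16 kg nominal); this point is its centre, x along the 68 mm length, z up out of the coloured cap (its whole top is orange, with a small black display). Used; lies in the tray at the start, lengthwise. May be absent.
- blue1_c (a point): data logger, one blue-capped grey plastic box 68 x 46 x 40 mm (x, y, z; 0.16 kg nominal); this point is its centre, x along the 68 mm length, z up out of the coloured cap (its whole top is blue, with a small black display). Fresh; starts flat on the table to the robot's right. All five are alike.
- blue2_c (a point): data logger, one blue-capped grey plastic box 68 x 46 x 40 mm (x, y, z; 0.16 kg nominal); this point is its centre, x along the 68 mm length, z up out of the coloured cap (its whole top is blue, with a small black display). Fresh; starts flat on the table to the robot's right. All five are alike.
- blue3_c (a point): data logger, one blue-capped grey plastic box 68 x 46 x 40 mm (x, y, z; 0.16 kg nominal); this point is its centre, x along the 68 mm length, z up out of the coloured cap (its whole top is blue, with a small black display). Fresh; starts flat on the table to the robot's right. All five are alike.
- blue4_c (a point): data logger, one blue-capped grey plastic box 68 x 46 x 40 mm (x, y, z; 0.16 kg nominal); this point is its centre, x along the 68 mm length, z up out of the coloured cap (its whole top is blue, with a small black display). Fresh; starts flat on the table to the robot's right. All five are alike.
- blue5_c (a point): data logger, one blue-capped grey plastic box 68 x 46 x 40 mm (x, y, z; 0.16 kg nominal); this point is its centre, x along the 68 mm length, z up out of the coloured cap (its whole top is blue, with a small black display). Fresh; starts flat on the table to the robot's right. All five are alike.
- jar1: bystander: sample jar with white lid, 48 mm across, 62 mm high; origin under its centre
- jar2: bystander: sample jar with green lid, 48 mm across, 62 mm high; origin under its centre
- meter: bystander: black handheld meter, 130 x 70 x 30 mm; origin under its centre, x along its length
- spray: bystander: bottle 64 mm across, 170 mm high; origin under its centre
Mind the look-alikes: they are no part of the job. What is shaped like the part that bears blue5_c but red is not meant.

How it is judged:
By the outcome, as a careful person would: the job done as asked, in the order asked, and still so for the second after the job is handed in, with the robot touching nothing.
Of orange1, orange2, orange3 only 2 to 3 are there at a start; the rules pass over those that are not, and their reading is None.
At some moment in a run one of blue1, blue2, blue3, blue4, blue5, orange1, orange2, orange3 may be knocked a few centimetres aside while the robot is not near it.
Once in a run the grip may slacken for a moment while it holds something.
It also fails if it takes over 200 s, if anything falls off the work surface, if the arm or the gripper's body presses on something with over 40 N, if the wrist force passes 120 N, or if a joint passes its speed limit or range.

### The arm

A 7-joint arm with a two-finger parallel gripper is mounted at the origin on the work surface. World frame = base frame: x ahead of the robot, y to its left, z up, the work surface at z = 0. Lengths are in mm, angles in rad, forces in N, time in s.
With the tool pointing down it reaches from about 400 to 875 mm from the base axis. Payload 4.4 kg.
Tool frame: the origin (TCP) lies midway between the tips of the shut fingers; the grasp point (between the pads) lies 19 mm behind it (ctrl.pinch_z is the distance from the TCP to the grasp point, in mm); z points along the fingers, y is the line along which they close (so a half turn about z gives the same grasp; the last joint's range is limited). The gripper opens to 85 mm and grips with 20 to 120 N. Pads are 22 mm wide; open, the fingers measure 114 mm over their backs; the gripper's body (76 mm by 85 mm) begins 54 mm behind the grasp point. The pads swing forward as they close: fully open they stand 13 mm farther back than shut.
Start: joints at [-1.398, 0.628, 0.038, 1.517, -0.027, 0.996, -0.02], TCP at [153.723, 631.575, 231.313] pointing down, gripper open.
Joint ranges: [-3.06, 3.06], [-0.37, 2.12], [-1.25, 1.32], [0.18, 2.47], [-1.1, 4.24], [0.23, 1.98], [-2.94, 2.94]. Speed limits (rad/s): [2.57, 2.57, 3.14, 3.14, 3.14, 3.14, 3.14].

### API

Orientations are given as [roll, pitch, yaw] about the fixed x, y, z axes, in that order (R = Rz(yaw) Ry(pitch) Rx(roll)).
In Python, from cell import read_state, cams, order, ctrl gives the robot as it stands.
- The arm moves only by the tool move_arm, never from a script. Its argument "targets" is text: rows parted by semicolons, each of 7 numbers parted by spaces: the gripper's target within -1 to 1 (fully open at 1, half-way at 0, shut at -1), then the shift along the tool's x, y, z in cm, then the turn, a rotation vector about the tool's x, y, z in degrees. A call has 1 to 5 rows; each row shifts and turns the commanded pose from where the row before left it, along the tool's axes as they then stand; what a row does not reach is not made up. A row lasts 1/12 s, in which the tool goes at most 41.7 mm and 7.16 degrees, less where a joint would pass 70% of its speed; a pose out of reach is approached as far as the arm can. A call with a gripper value outside its range is refused whole. The fingers move at their own pace and stop on an object; the grip force is fixed at half the most. Time passes only in rows, so rows that do not move let the fingers close. It gives the time, the measured TCP pose, the force, the opening and the grip force at its end, in the units of the state.
- read_state(): the state, without advancing time (a new reading comes with each control period).
- cams.get_image(name): name is "scene" or "top" or "wrist"; returns a dict with "color" (420x560x3 uint8, red, green, blue), "fovy" (degrees; the focal length in pixels is half the picture's height over the tangent of half this angle, whatever the lens; pixels are square), "cx", "cy" (the principal point, pixels), "rvec" (rotation vector, rad) and "tvec" (3), from world to camera coordinates, as OpenCV has them. Camera axes: x right, y down, z forward; pixel columns grow to the right and rows downward; lengths in mm; the calibration is good to about 2 mm. A picture is of the moment at which its call begins. There is no depth.
- order.finish_job(): hands the job in; it is judged then, once.
The state is a dict: "clock": time; "qpos": joint angles; "qd": joint speeds; "tau": joint torques, N m; "eef_pos": TCP position; "tool_rot": TCP orientation; "force": force on the tool from outside, world axes, zero at the start; "torque": the same for the moment, N m; "width": finger opening in mm; "gripper_force": force on a finger pad.
Only numpy, scipy, OpenCV 4.12 (cv2) and the standard library are available. Lean on these libraries where they do the work, as an engineer would, in place of code of your own. Each camera call takes 0.05 s, during which the arm holds its last target. There are 200 camera calls.

## Working session

There is one attempt and no reset: what is moved stays moved. The work goes in short steps, Python scripts to look and compute and a tool call to move; the robot and the scene stay as the last step left them, time stands still between calls to the robot, and variables do not carry over. Pictures are saved under pics/ and viewed, at most 14 in all, crops included, and the job is handed in when it is done.

Besides the shell and the picture viewer there is one more tool, called after "Emit:" as name(argument=value, ...) on one line, values as JSON. move_arm: Moves the arm, as the interface text tells. Its arguments: {"type":"object","properties":{"targets":{"type":"string"}},"required":["targets"]}

```bash
mkdir -p pics; ls; cat > h.py <<'E'
import numpy as np, cv2
from cell import read_state, cams, order, ctrl
def grab(n):
    d=cams.get_image(n); im=cv2.cvtColor(d["color"],cv2.COLOR_RGB2BGR); return d,im
def K(d):
    f=210/np.tan(np.radians(d["fovy"])/2); return np.array([[f,0,d["cx"]],[0,f,d["cy"]],[0,0,1.]])
def ray(d,uv,z):
    R=cv2.Rodrigues(np.array(d["rvec"],float))[0]; t=np.array(d["tvec"],float).ravel()
    uv=np.atleast_2d(uv).astype(float); c=-R.T@t
    v=(R.T@np.linalg.inv(K(d))@np.c_[uv,np.ones(len(uv))].T).T
    return c+v*((z-c[2])/v[:,2])[:,None]
E
python3 - <<'E'
from h import *
print({k:np.round(v,3) if not isinstance(v,dict) else v for k,v in read_state().items()}, ctrl.pinch_z)
for n in ["scene","top","wrist"]:
    d,im=grab(n); cv2.imwrite(f"pics/{n}0.png",im)
    R=cv2.Rodrigues(np.array(d["rvec"],float))[0];print(n,d["fovy"],d["cx"],d["cy"],(-R.T@np.ravel(d["tvec"])).round(1),R.round(2).tolist())
a=cv2.imread("pics/scene0.png");b=cv2.imread("pics/top0.png")
E
```

```text
pics
{'clock': np.float64(0.0), 'qpos': array([-1.398,  0.629,  0.038,  1.518, -0.027,  0.996, -0.02 ]), 'qd': array([-0.   ,  0.   ,  0.   , -0.   , -0.   , -0.002,  0.   ]), 'tau': array([ 0.0000e+00, -5.6339e+01,  1.2260e+00, -1.9345e+01,  1.1000e-02,
        1.0000e-02,  0.0000e+00]), 'eef_pos': array([153.598, 630.958, 230.394]), 'tool_rot': array([-3.14 ,  0.   ,  2.903]), 'force': array([-0.134,  0.271,  0.177]), 'torque': array([ 0.024, -0.016, -0.036]), 'gripper_force': np.float64(0.0), 'width': np.float64(85.645)} 18.700000000000003
scene 51.764847929085114 281.9752849946736 211.39773268372153 [1033.1  376.6 1077.4] [[-0.67, 0.74, -0.0], [0.62, 0.55, -0.56], [-0.42, -0.38, -0.83]]
top 45.8921716882549 280.3955594918302 205.488778267252 [ 288.4  -79.4 1242.7] [[0.0, -1.0, 0.02], [-0.98, -0.01, -0.19], [0.19, -0.02, -0.98]]
wrist 71.67707272616369 279.7686561457758 207.26819177255965 [ 76.9 649.3 371.5] [[0.24, 0.97, -0.0], [0.92, -0.22, 0.31], [0.3, -0.07, -0.95]]
```

View pics/top0.png

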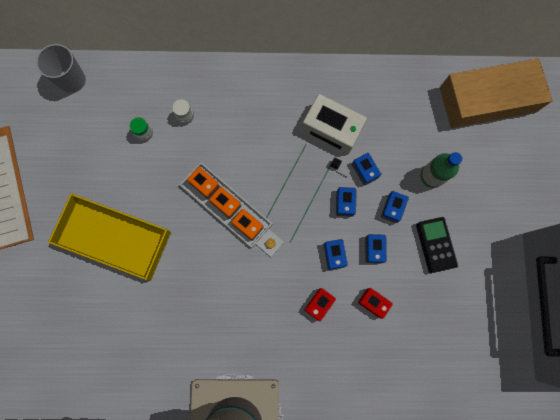

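View pics/scene0.png

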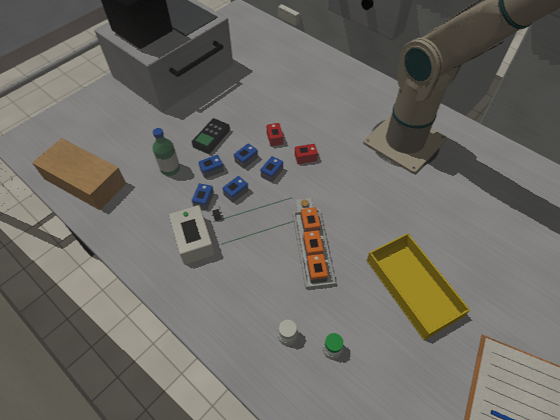

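Top view: orange loggers in the tray at (203,181), (225,202), (247,223). The pin is at (270,243), the stop at (336,164), the reader at (335,122) and the crate at (110,238). Blue loggers are at (367,168), (346,201), (396,207), (376,248) and (336,254). The red look-alikes at (320,304) and (376,303) aren't part of the job.

```bash
cat >> h.py <<'E'
def hsvmask(im,c):
    h=cv2.cvtColor(im,cv2.COLOR_BGR2HSV)
    lo,hi={"blue":((105,120,50),(130,255,255)),"orange":((6,170,110),(20,255,255)),"yellow":((22,150,50),(32,255,255)),"green":((65,60,40),(95,255,255))}[c]
    return cv2.inRange(h,lo,hi)
def caps(d,im,c,z,amin=60):
    """filled outer contours -> (center xyz, yaw of long axis, w,h, px)"""
    m=cv2.morphologyEx(hsvmask(im,c),cv2.MORPH_CLOSE,np.ones((3,3)))
    out=[]
    for k in cv2.findContours(m,cv2.RETR_EXTERNAL,cv2.CHAIN_APPROX_NONE)[0]:
        if cv2.contourArea(k)<amin: continue
        P=ray(d,k[:,0,:],z)[:,:2].astype(np.float32)
        (c0,(w,h),a)=cv2.minAreaRect(P)
        if w<h: w,h,a=h,w,a+90
        out.append((np.round(c0,1),round((np.radians(a)+np.pi/2)%np.pi-np.pi/2,3),round(w,1),round(h,1),k[:,0].mean(0).round(0)))
    return out
E
python3 - <<'E'
from h import *
for n in ["top","scene"]:
    d,im=grab(n); print(n)
    for c,z in [("blue",40),("orange",45),("yellow",50)]:
        for o in caps(d,im,c,z): print(c,*o)
    if n=="top":
        for nm,p,z in [("pin",(270.5,243),16),("stop",(336,163),28),("g1",(306,145),0),("g1b",(267,217),0),("g2",(328,170),0),("g2b",(290,242),0),("jarw",(181,106),62),("jarg",(139,126),62),("trayTL",(203,166),17),("trayL",(180,184),17),("bottlecap",(455,158),170)]: print(nm,ray(d,p,z).round(0)[0])
    else:
        for nm,p,z in [("pin",(305,202),16),("jarw",(288,327),62),("jarg",(334,342),62),("stop",(217,210),28),("bottlecap",(158,132),170)]: print(nm,ray(d,p,z).round(0)[0])
E
```

```text
top
blue [ 399.2 -239.5] 0.16 67.5 46.7 [335. 254.]
blue [ 413.6 -340.1] -0.03 68.3 46.4 [376. 248.]
blue [ 519.  -390.4] -0.385 69.1 46.3 [395. 206.]
blue [ 531.3 -268. ] -0.025 68.7 44.9 [346. 201.]
blue [ 616.1 -322.5] 0.502 67.2 46.8 [367. 168.]
blue [ 642.7 -547. ] -0.827 32.3 31.8 [455. 158.]
orange [471.4 -23.4] 0.888 67.1 44.1 [247. 224.]
orange [551.2  60. ] 0.846 142.1 45.0 [214. 191.]
orange [568.8 545.1] 0.3 295.2 23.3 [ 18. 180.]
yellow [437.2 305.3] 1.219 264.4 129.3 [109. 237.]
pin [427. -82.  16.]
stop [ 631. -247.   28.]
g1 [ 687. -173.    0.]
g1b [495. -72.   0.]
g2 [ 620. -229.    0.]
g2b [ 432. -131.    0.]
jarw [766. 145.  62.]
jarg [712. 247.  62.]
trayTL [623.  92.  17.]
trayL [575. 148.  17.]
bottlecap [ 605. -497.  170.]
scene
blue [ 620.4 -319.5] 0.507 66.7 43.7 [202. 193.]
blue [ 536.4 -267.1] -0.077 67.4 45.5 [234. 186.]
blue [ 403.9 -237.1] 0.148 67.5 44.4 [272. 166.]
blue [ 523.5 -388.9] -0.384 65.5 45.8 [210. 163.]
blue [ 419.2 -337.6] -0.025 68.3 44.7 [245. 152.]
orange [554.9  62.4] 0.846 142.0 45.7 [315. 254.]
orange [475.6 -21.2] 0.895 65.6 45.0 [310. 218.]
yellow [451.4 311.1] 1.219 258.4 148.4 [416. 285.]
pin [427. -79.  16.]
jarw [762. 148.  62.]
jarg [717. 253.  62.]
stop [ 628. -248.   28.]
bottlecap [ 608. -491.  170.]
```

```bash
python3 - <<'E'
from h import *
im=cv2.imread("pics/top0.png"); cv2.imwrite("pics/crop1.png",cv2.resize(im[80:320,160:440],None,fx=2.5,fy=2.5,interpolation=cv2.INTER_CUBIC))
E
```

```text
(no output)
```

View pics/crop1.png

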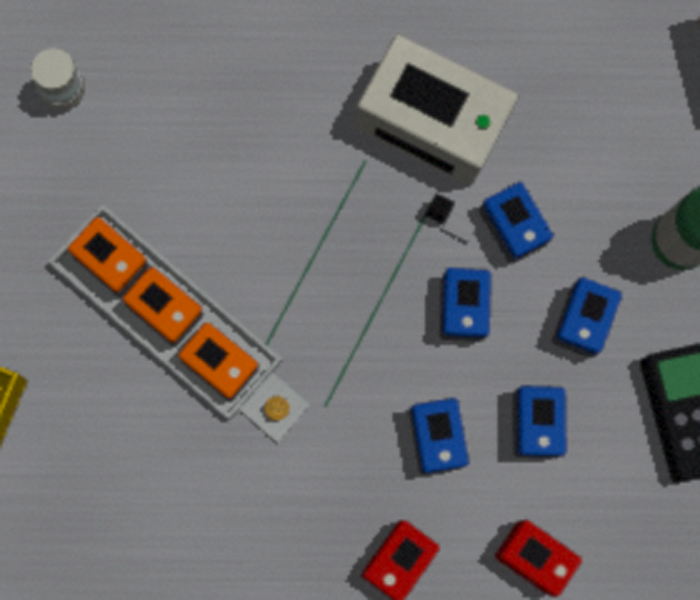

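Crop: three orange loggers lie flat in the tray, two nearly touching at its far end. The five blue loggers are clear of each other, and I'll avoid the two red ones at the bottom. First move is to above the far orange logger.

```bash
cat >> h.py <<'E'
def go(*wps):
    """per waypoint (x,y,z,yaw): shift in tool cm (before the turn), then turn deg about tool z"""
    s=read_state(); p=np.array(s["eef_pos"]); y=s["tool_rot"][2]
    print("t",round(float(s["clock"]),1),"at",p.round(1),"rpy",np.round(s["tool_rot"],3),"w",round(float(s["width"]),1),"F",np.round(s["force"],1),"gf",round(float(s["gripper_force"]),1),"q7",round(float(s["qpos"][6]),2))
    for x,yy,z,ya in wps:
        d=np.array([x,yy,z])-p; c,sn=np.cos(y),np.sin(y)
        dx=d[0]*c+d[1]*sn; dy=d[0]*sn-d[1]*c
        tn=-np.degrees((ya-y+np.pi)%(2*np.pi)-np.pi)
        print(f"  shift {dx/10:.2f} {dy/10:.2f} {-d[2]/10:.2f}  rows>={np.linalg.norm(d)/41:.1f}  turn {tn:.1f} rows>={abs(tn)/7.1:.1f}")
        p=np.array([x,yy,z]); y=ya
E
python3 -c "
from h import *
go((577,89,170,.86))"
```

```text
t 0.2 at [153.7 631.3 230.9] rpy [-3.141 -0.     2.903] w 85.2 F [ 0.3 -0.5  0. ] gf 0.0 q7 -0.02
  shift -53.96 -42.68 6.09  rows>=16.8  turn 117.0 rows>=16.5
```

Emit:
move_arm(targets="0.6 -2.7 -2.13 0.3 0 0 0;0.6 -2.7 -2.13 0.3 0 0 0;0.6 -2.7 -2.13 0.3 0 0 0;0.6 -2.7 -2.13 0.3 0 0 0;0.6 -2.7 -2.13 0.3 0 0 0")

```text
clock: 0.67
eef_pos: [260.4, 494.7, 216.2]
tool_rot: [-3.142, 0.0, 2.903]
force: [0.8, 0.2, -0.0]
width: 68.5
gripper_force: 0.0
```

Emit:
move_arm(targets="0.6 -2.7 -2.13 0.3 0 0 0;0.6 -2.7 -2.13 0.3 0 0 0;0.6 -2.7 -2.13 0.3 0 0 0;0.6 -2.7 -2.13 0.3 0 0 0;0.6 -2.7 -2.13 0.3 0 0 0")

```text
clock: 1.08
eef_pos: [366.5, 359.4, 201.3]
tool_rot: [3.141, 0.0, 2.903]
force: [0.8, 0.9, -0.1]
width: 68.1
gripper_force: 0.0
```

Emit:
move_arm(targets="0.6 -2.7 -2.13 0.3 0 0 0;0.6 -2.7 -2.13 0.3 0 0 0;0.6 -2.7 -2.13 0.3 0 0 0;0.6 -2.7 -2.13 0.3 0 0 0;0.6 -2.7 -2.13 0.3 0 0 0")

```text
clock: 1.5
eef_pos: [472.5, 223.9, 186.2]
tool_rot: [3.141, 0.0, 2.903]
force: [0.6, 0.3, 0.9]
width: 68.6
gripper_force: 0.0
```

Emit:
move_arm(targets="0.6 -2.7 -2.13 0.3 0 0 0;0.6 -2.7 -2.13 0.3 0 0 0;0.6 -2.7 -2.13 0.3 0 0 0;0.6 -2.7 -2.13 0.3 0 0 0;0.6 -2.7 -2.13 0.3 0 0 0")

```text
clock: 1.92
eef_pos: [578.5, 88.4, 171.1]
tool_rot: [3.141, -0.0, 2.903]
force: [0.2, 0.3, 0.5]
width: 68.2
gripper_force: 0.0
```

Emit:
move_arm(targets="0.6 0 0 0 0 0 6.9;0.6 0 0 0 0 0 6.9;0.6 0 0 0 0 0 6.9;0.6 0 0 0 0 0 6.9;0.6 0 0 0 0 0 6.9")

```text
clock: 2.33
eef_pos: [577.6, 89.8, 171.2]
tool_rot: [-3.142, -0.0, 2.294]
force: [0.6, 0.9, 0.2]
width: 68.5
gripper_force: 0.0
```

Emit:
move_arm(targets="0.6 0 0 0 0 0 6.9;0.6 0 0 0 0 0 6.9;0.6 0 0 0 0 0 6.9;0.6 0 0 0 0 0 6.9;0.6 0 0 0 0 0 6.9")

```text
clock: 2.75
eef_pos: [577.6, 90.0, 171.3]
tool_rot: [-3.142, -0.0, 1.693]
force: [-0.0, 0.1, 0.7]
width: 68.4
gripper_force: 0.0
```

Emit:
move_arm(targets="0.6 0 0 0 0 0 6.9;0.6 0 0 0 0 0 6.9;0.6 0 0 0 0 0 6.9;0.6 0 0 0 0 0 6.9;0.6 0 0 0 0 0 6.9")

```text
clock: 3.17
eef_pos: [577.6, 90.2, 171.2]
tool_rot: [-3.141, -0.0, 1.091]
force: [0.1, 0.2, -0.5]
width: 68.3
gripper_force: 0.0
```

Emit:
move_arm(targets="0.6 0 0 0 0 0 6.9;0.6 0 0 0 0 0 6.6;0.6 0 0 0 0 0 0")

```text
clock: 3.42
eef_pos: [577.5, 90.3, 171.0]
tool_rot: [3.142, 0.001, 0.858]
force: [0.2, -0.1, 0.7]
width: 68.1
gripper_force: 0.0
```

```bash
python3 - <<'E'
from h import *
d,im=grab("wrist"); cv2.imwrite("pics/w1.png",im)
for o in caps(d,im,"orange",45,300): print(*o)
go((577,89,14,.86))
E
```

```text
[474.9 -21.9] 0.873 62.5 42.3 [276. 329.]
[529.8  33.4] 0.86 62.0 40.5 [277. 268.]
t 3.5 at [577.5  90.2 171. ] rpy [3.141e+00 1.000e-03 8.630e-01] w 68.5 F [-0.2  0.4 -0.6] gf 0.0 q7 -0.44
  shift -0.12 0.04 15.70  rows>=3.8  turn 0.2 rows>=0.0
```

View pics/w1.png

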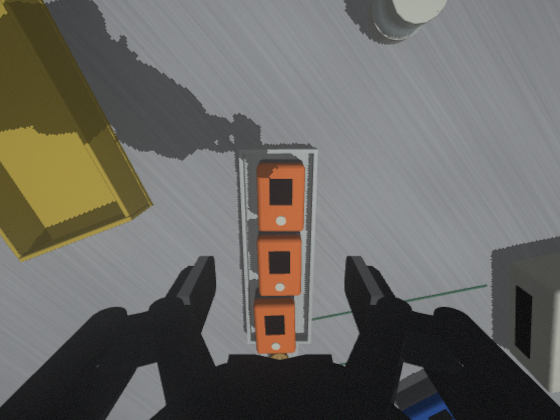

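Wrist view: far orange cap at (281,194), the others at (277,268) and (276,329). The tray is centred between the fingers. I'll compute the far cap's position before descending.

```bash
python3 - <<'E'
from h import *
d,im=grab("wrist")
print(ray(d,[(281,194),(281,192),(279,268)],45).round(1), ray(d,[(240,150),(317,150),(245,235),(313,235)],17).round(1))
E
```

```text
[[582.7  93.1  45. ]
 [584.   94.6  45. ]
 [529.6  34.   45. ]] [[576.2 148.7  17. ]
 [634.9  98.5  17. ]
 [517.3  77.4  17. ]
 [574.2  28.7  17. ]]
```

Emit:
move_arm(targets="0.6 0.5 0 3.5 0 0 0;0.6 0 0 3.5 0 0 0;0.6 0 0 3.5 0 0 0;0.6 0 0 3.5 0 0 0;0.6 0 0 1.7 0 0 0")

```text
clock: 3.93
eef_pos: [578.5, 94.0, 10.6]
tool_rot: [-3.137, 0.003, 0.864]
force: [-0.4, 0.3, 0.6]
width: 68.1
gripper_force: 0.0
```

Emit:
move_arm(targets="-1 0 0 0 0 0 0;-1 0 0 0 0 0 0;-1 0 0 0 0 0 0;-1 0 0 0 0 0 0;-1 0 0 0 0 0 0")

```text
clock: 4.35
eef_pos: [580.6, 94.1, 14.3]
tool_rot: [-3.141, -0.0, 0.862]
force: [-0.9, -0.0, -1.9]
width: 45.1
gripper_force: 62.1
```

Emit:
move_arm(targets="-1 0 0 -2 0 0 0;-1 0 0 -3.5 0 0 0;-1 0 0 -3.5 0 0 0;-1 0 0 -3 0 0 0;-1 0 0 0 0 0 0")

```text
clock: 4.77
eef_pos: [584.6, 93.8, 140.1]
tool_rot: [3.135, -0.008, 0.862]
force: [1.1, -0.3, -0.9]
width: 45.0
gripper_force: 62.4
```

```bash
python3 - <<'E'
from h import *
d,im=grab("scene"); cv2.imwrite("pics/s1.png",im[100:400,180:540])
ph=1.219;c=np.array([443,308]);u=np.array([np.cos(ph),np.sin(ph)])
for k in (78,0,-78):
    p=c+u*k; print(p.round(0)); go((*p,140,ph),(*p,17,ph))
E
```

```text
[470. 381.]
t 4.8 at [583.   94.1 137.4] rpy [ 3.138 -0.005  0.862] w 44.9 F [-0.5  0.3 -1.6] gf 62.4 q7 -0.41
  shift 14.43 -27.28 -0.26  rows>=7.5  turn -20.5 rows>=2.9
  shift 0.00 0.00 12.30  rows>=3.0  turn -0.0 rows>=0.0
[443. 308.]
t 4.8 at [583.   94.1 137.4] rpy [ 3.138 -0.005  0.862] w 44.9 F [-0.5  0.3 -1.6] gf 62.4 q7 -0.41
  shift 7.13 -24.55 -0.26  rows>=6.2  turn -20.5 rows>=2.9
  shift 0.00 0.00 12.30  rows>=3.0  turn -0.0 rows>=0.0
[416. 235.]
t 4.8 at [583.   94.1 137.4] rpy [ 3.138 -0.005  0.862] w 44.9 F [-0.5  0.3 -1.6] gf 62.4 q7 -0.41
  shift -0.18 -21.83 -0.26  rows>=5.3  turn -20.5 rows>=2.9
  shift 0.00 0.00 12.30  rows>=3.0  turn -0.0 rows>=0.0
```

View pics/s1.png

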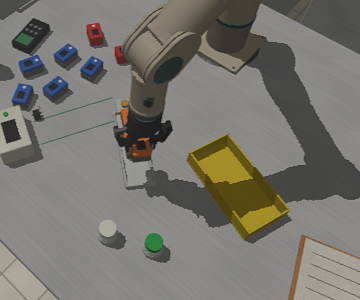

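The logger is held (width 45 mm). It goes to the far end of the crate.

Emit:
move_arm(targets="-1 1.8 -3.41 0 0 0 0;-1 1.8 -3.41 0 0 0 0;-1 1.8 -3.41 0 0 0 0;-1 1.8 -3.41 0 0 0 0;-1 1.8 -3.41 0 0 0 0")

```text
clock: 5.23
eef_pos: [508.1, 274.6, 132.8]
tool_rot: [-3.14, 0.002, 0.861]
force: [0.7, -0.1, -1.1]
width: 44.8
gripper_force: 62.3
```

Emit:
move_arm(targets="-1 1.8 -3.41 0 0 0 0;-1 1.8 -3.41 0 0 0 0;-1 1.8 -3.41 0 0 0 0;-1 0 0 0 0 0 -6.8;-1 0 0 0 0 0 -6.8")

```text
clock: 5.65
eef_pos: [464.0, 384.5, 131.9]
tool_rot: [-3.139, 0.002, 1.112]
force: [0.5, -0.9, -0.6]
width: 45.2
gripper_force: 62.4
```

Emit:
move_arm(targets="-1 0 0 0 0 0 -6.8;-1 0 0 0 0 0 0")

```text
clock: 5.82
eef_pos: [466.5, 380.7, 132.9]
tool_rot: [-3.14, 0.002, 1.221]
force: [-0.6, -0.3, -0.8]
width: 45.4
gripper_force: 62.4
```

```bash
python3 - <<'E'
from h import *
d,im=grab("wrist"); cv2.imwrite("pics/w2.png",im)
go((470,381,17,1.219))
E
```

```text
t 5.9 at [466.8 380.5 133.1] rpy [-3.140e+00  2.000e-03  1.215e+00] w 44.8 F [ 0.5  0.2 -0.8] gf 62.4 q7 -0.63
  shift 0.16 0.28 11.61  rows>=2.8  turn -0.2 rows>=0.0
```

View pics/w2.png

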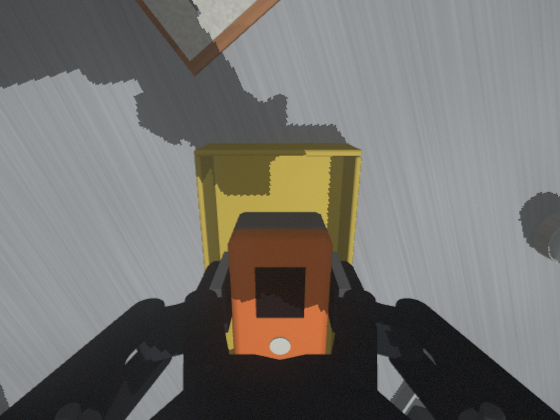

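Wrist view: the held logger (280,290) is centred between the crate's side walls (200 and 360). Lowering, releasing, lifting.

Emit:
move_arm(targets="-1 0 0.2 3.5 0 0 0;-1 0 0 3.5 0 0 0;-1 0 0 3 0 0 0;-1 0 0 1.6 0 0 0;-1 0 0 0 0 0 0")

```text
clock: 6.28
eef_pos: [468.0, 378.5, 14.9]
tool_rot: [-3.138, 0.005, 1.213]
force: [-0.2, 0.3, -1.4]
width: 45.2
gripper_force: 65.0
```

Emit:
move_arm(targets="0.5 0 0 0 0 0 0;0.5 0 0 0 0 0 0;0.5 0 0 0 0 0 0;0.5 0 0 -3 0 0 0;0.5 0 0 -3.5 0 0 0")

```text
clock: 6.7
eef_pos: [468.2, 379.0, 82.4]
tool_rot: [-3.139, 0.004, 1.216]
force: [0.3, 0.6, 0.5]
width: 64.0
gripper_force: 0.0
```

Emit:
move_arm(targets="0.5 0 0 -3.5 0 0 0;0.5 0 0 -1.5 0 0 0;0.5 0 0 0 0 0 0")

```text
clock: 6.95
eef_pos: [472.4, 381.7, 138.3]
tool_rot: [3.137, -0.008, 1.216]
force: [0.5, -0.0, -1.5]
width: 64.3
gripper_force: 0.0
```

```bash
python3 - <<'E'
from h import *
d,im=grab("wrist"); 
print(ray(d,[(198,152),(360,152)],50).round(0))
for o in caps(d,im,"orange",45,200): print(*o)
go((530,33.5,135,.865),(530,33.5,14,.865))
E
```

```text
[[431. 451.  50.]
 [550. 407.  50.]]
[468.  374.9] 1.214 64.8 43.9 [277. 218.]
t 7.0 at [471.  381.1 136. ] rpy [ 3.139 -0.005  1.216] w 64.1 F [-0.1 -0.2 -0.9] gf 0.0 q7 -0.62
  shift -30.56 17.60 0.10  rows>=8.6  turn 20.1 rows>=2.8
  shift 0.00 0.00 12.10  rows>=3.0  turn -0.0 rows>=0.0
```

Emit:
move_arm(targets="0.5 -3.4 1.95 0 0 0 0;0.5 -3.4 1.95 0 0 0 0;0.5 -3.4 1.95 0 0 0 0;0.5 -3.4 1.95 0 0 0 0;0.5 -3.4 1.95 0 0 0 0")

```text
clock: 7.42
eef_pos: [501.3, 185.1, 132.3]
tool_rot: [-3.14, 0.001, 1.217]
force: [1.6, -0.1, 0.4]
width: 64.2
gripper_force: 0.0
```

Emit:
move_arm(targets="0.5 -3.4 1.95 0 0 0 0;0.5 -3.4 1.95 0 0 0 0;0.5 -3.4 1.95 0 0 0 0;0.5 -3.4 1.95 0 0 0 0;0.5 0 0 0 0 0 6.7")

```text
clock: 7.83
eef_pos: [529.0, 20.1, 133.4]
tool_rot: [3.137, 0.005, 1.084]
force: [-0.5, -0.6, 0.6]
width: 64.0
gripper_force: 0.0
```

Emit:
move_arm(targets="0.5 0 0 0 0 0 6.7;0.5 0 0 0 0 0 6.7;0.5 0 0 0 0 0 0;0.5 0 0 0 0 0 0")

```text
clock: 8.17
eef_pos: [527.5, 32.3, 132.4]
tool_rot: [-3.14, 0.002, 0.869]
force: [0.0, 0.6, 0.2]
width: 64.2
gripper_force: 0.0
```

```bash
python3 - <<'E'
from h import *
d,im=grab("wrist"); 
for o in caps(d,im,"orange",45,200): print(*o)
go((530,33.5,14,.865))
E
```

```text
[474.9 -22.4] 0.886 62.3 40.8 [274. 290.]
[525.2  28.4] 0.87 49.8 41.0 [276. 222.]
t 8.2 at [527.7  32.5 132.6] rpy [-3.141e+00  1.000e-03  8.690e-01] w 63.7 F [-0.7  0.2 -0. ] gf 0.0 q7 -0.27
  shift 0.23 0.11 11.86  rows>=2.9  turn 0.3 rows>=0.0
```

Emit:
move_arm(targets="0.5 0.2 0 3.5 0 0 0;0.5 0 0 3.5 0 0 0;0.5 0 0 3 0 0 0;0.5 0 0 1.8 0 0 0;0.5 0 0 0 0 0 0")

```text
clock: 8.63
eef_pos: [528.2, 34.0, 12.5]
tool_rot: [-3.138, 0.002, 0.869]
force: [0.4, -0.7, 0.3]
width: 63.9
gripper_force: 0.0
```

Emit:
move_arm(targets="-1 0 0 0 0 0 0;-1 0 0 0 0 0 0;-1 0 0 0 0 0 0;-1 0 0 0 0 0 0;-1 0 0 -2 0 0 0")

```text
clock: 9.05
eef_pos: [527.5, 34.1, 33.5]
tool_rot: [-3.138, 0.003, 0.867]
force: [-0.2, 0.4, -1.9]
width: 45.3
gripper_force: 61.9
```

Emit:
move_arm(targets="-1 0 0 -3.5 0 0 0;-1 0 0 -3.5 0 0 0;-1 0 0 -3 0 0 0;-1 0 0 0 0 0 0")

```text
clock: 9.38
eef_pos: [533.1, 33.4, 140.8]
tool_rot: [3.134, -0.007, 0.866]
force: [0.3, -0.0, -1.2]
width: 45.4
gripper_force: 62.3
```

```bash
python3 - <<'E'
from h import *
go((444,302,133,1.217),(444,302,17,1.217))
E
```

```text
t 9.4 at [533.1  33.4 140.8] rpy [ 3.134 -0.007  0.866] w 45.4 F [ 0.3 -0.  -1.2] gf 62.3 q7 -0.27
  shift 14.70 -24.18 0.78  rows>=6.9  turn -20.1 rows>=2.8
  shift 0.00 0.00 11.60  rows>=2.8  turn -0.0 rows>=0.0
```

Emit:
move_arm(targets="-1 1.86 -3 0 0 0 0;-1 1.86 -3 0 0 0 0;-1 1.86 -3 0 0 0 0;-1 1.86 -3 0 0 0 0;-1 1.86 -3 0 0 0 0")

```text
clock: 9.8
eef_pos: [474.4, 203.4, 135.2]
tool_rot: [-3.141, 0.0, 0.866]
force: [0.1, 0.6, -1.5]
width: 45.2
gripper_force: 62.1
```

Emit:
move_arm(targets="-1 1.86 -3 0 0 0 0;-1 1.86 -3 0 0 0 0;-1 1.86 -3 0 0 0 0;-1 0 0 0 0 0 -6.7;-1 0 0 0 0 0 -6.7")

```text
clock: 10.22
eef_pos: [440.8, 306.1, 134.5]
tool_rot: [-3.14, 0.0, 1.113]
force: [0.6, -1.2, -2.5]
width: 44.8
gripper_force: 62.3
```

Emit:
move_arm(targets="-1 0 0 0 0 0 -6.7;-1 0 0 0 0 0 0;-1 0 0 0 0 0 0")

```text
clock: 10.47
eef_pos: [442.8, 302.5, 135.2]
tool_rot: [-3.141, -0.0, 1.214]
force: [0.4, 0.1, -1.6]
width: 45.3
gripper_force: 62.3
```

```bash
python3 - <<'E'
from h import *
go((444,302,17,1.217))
E
```

```text
t 10.5 at [442.8 302.5 135.2] rpy [-3.141 -0.     1.214] w 45.3 F [ 0.4  0.1 -1.6] gf 62.3 q7 -0.5
  shift -0.01 0.13 11.82  rows>=2.9  turn -0.2 rows>=0.0
```

Emit:
move_arm(targets="-1 0 0 3.5 0 0 0;-1 0 0 3.5 0 0 0;-1 0 0 3 0 0 0;-1 0 0 1.8 0 0 0;-1 0 0 0 0 0 0")

```text
clock: 10.88
eef_pos: [442.0, 301.6, 14.9]
tool_rot: [-3.139, 0.003, 1.213]
force: [0.1, 0.1, -1.4]
width: 45.2
gripper_force: 67.0
```

Emit:
move_arm(targets="0.5 0 0 0 0 0 0;0.5 0 0 0 0 0 0;0.5 0 0 0 0 0 0;0.5 0 0 -3 0 0 0;0.5 0 0 -3.5 0 0 0")

```text
clock: 11.3
eef_pos: [441.8, 301.6, 81.7]
tool_rot: [-3.139, 0.004, 1.216]
force: [1.1, 1.1, -0.6]
width: 64.2
gripper_force: 0.0
```

Emit:
move_arm(targets="0.5 0 0 -3.5 0 0 0;0.5 0 0 -1.8 0 0 0;0.5 0 0 0 0 0 0;0.5 0 0 0 0 0 0")

```text
clock: 11.63
eef_pos: [443.7, 303.3, 136.7]
tool_rot: [3.14, -0.003, 1.217]
force: [-0.1, 0.5, -0.4]
width: 64.0
gripper_force: 0.0
```

```bash
python3 - <<'E'
from h import *
d,im=grab("wrist"); 
for o in caps(d,im,"orange",45,200): print(*o)
go((475,-22,135,.88),(475,-22,14,.88))
E
```

```text
[442.9 301.1] 1.216 65.4 44.2 [279. 211.]
[472.8 387.3] -0.383 43.9 35.9 [279.  94.]
t 11.7 at [442.8 302.9 135.5] rpy [-3.141e+00 -1.000e-03  1.217e+00] w 64.4 F [ 0.3 -0.8 -1.2] gf 0.0 q7 -0.49
  shift -29.36 14.28 0.05  rows>=8.0  turn 19.3 rows>=2.7
  shift 0.00 0.00 12.10  rows>=3.0  turn -0.0 rows>=0.0
```

Emit:
move_arm(targets="0.5 -3.26 1.59 0 0 0 0;0.5 -3.26 1.59 0 0 0 0;0.5 -3.26 1.59 0 0 0 0;0.5 -3.26 1.59 0 0 0 0;0.5 -3.26 1.59 0 0 0 0")

```text
clock: 12.1
eef_pos: [460.1, 120.4, 134.0]
tool_rot: [-3.139, 0.002, 1.217]
force: [0.8, 0.7, 0.0]
width: 64.1
gripper_force: 0.0
```

Emit:
move_arm(targets="0.5 -3.26 1.59 0 0 0 0;0.5 -3.26 1.59 0 0 0 0;0.5 -3.26 1.59 0 0 0 0;0.5 -3.26 1.59 0 0 0 0;0.5 0 0 0 0 0 6.4")

```text
clock: 12.52
eef_pos: [475.6, -32.4, 135.0]
tool_rot: [3.138, 0.004, 1.091]
force: [-0.1, -0.2, 1.4]
width: 64.2
gripper_force: 0.0
```

Emit:
move_arm(targets="0.5 0 0 0 0 0 6.4;0.5 0 0 0 0 0 6.4;0.5 0 0 0 0 0 0;0.5 0 0 0 0 0 0")

```text
clock: 12.85
eef_pos: [474.9, -22.2, 134.3]
tool_rot: [-3.14, 0.002, 0.884]
force: [-0.8, -0.3, -0.4]
width: 63.8
gripper_force: 0.0
```

```bash
python3 - <<'E'
from h import *
d,im=grab("wrist"); cv2.imwrite("pics/w3.png",im)
for o in caps(d,im,"orange",45,200): print(*o)
go((475,-22,14,.88))
E
```

```text
t 12.9 at [475.  -22.  134.5] rpy [-3.14e+00  1.00e-03  8.85e-01] w 64.2 F [ 0.1 -0.2  1.1] gf 0.0 q7 -0.12
  shift 0.00 -0.00 12.05  rows>=2.9  turn 0.3 rows>=0.0
```

View pics/w3.png

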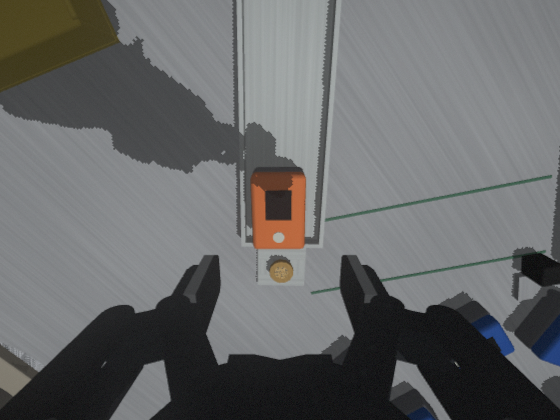

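Wrist view: the last orange logger is at (278,210), centred under the gripper. The pin head is at (281,271) and the rest of the tray is empty.

Emit:
move_arm(targets="0.5 0 0 3.5 0 0 0;0.5 0 0 3.5 0 0 0;0.5 0 0 3.2 0 0 0;0.5 0 0 1.8 0 0 0;0.5 0 0 0 0 0 0")

```text
clock: 13.32
eef_pos: [474.0, -21.8, 12.5]
tool_rot: [-3.137, 0.002, 0.884]
force: [0.2, -0.5, 0.4]
width: 63.8
gripper_force: 0.0
```

Emit:
move_arm(targets="-1 0 0 0 0 0 0;-1 0 0 0 0 0 0;-1 0 0 0 0 0 0;-1 0 0 0 0 0 0;-1 0 0 -2 0 0 0")

```text
clock: 13.73
eef_pos: [474.5, -21.9, 34.3]
tool_rot: [-3.139, 0.002, 0.882]
force: [0.6, 0.1, -1.0]
width: 44.8
gripper_force: 61.9
```

Emit:
move_arm(targets="-1 0 0 -3.5 0 0 0;-1 0 0 -3.5 0 0 0;-1 0 0 -3 0 0 0;-1 0 0 0 0 0 0;-1 0 0 0 0 0 0")

```text
clock: 14.15
eef_pos: [476.9, -21.7, 137.3]
tool_rot: [3.138, -0.003, 0.883]
force: [-0.1, 0.5, -1.9]
width: 44.9
gripper_force: 62.3
```

```bash
python3 - <<'E'
from h import *
go((418,232,134,1.217),(418,232,17,1.217))
E
```

```text
t 14.2 at [476.9 -21.7 137.3] rpy [ 3.138e+00 -3.000e-03  8.830e-01] w 44.9 F [-0.1  0.5 -1.9] gf 62.3 q7 -0.1
  shift 15.87 -20.66 0.33  rows>=6.4  turn -19.1 rows>=2.7
  shift 0.00 0.00 11.70  rows>=2.9  turn -0.0 rows>=0.0
```

Emit:
move_arm(targets="-1 2.29 -2.93 0 0 0 0;-1 2.29 -2.93 0 0 0 0;-1 2.29 -2.93 0 0 0 0;-1 2.29 -2.93 0 0 0 0;-1 2.29 -2.93 0 0 0 0")

```text
clock: 14.57
eef_pos: [433.8, 160.7, 134.4]
tool_rot: [-3.14, 0.002, 0.882]
force: [1.5, -0.3, -1.3]
width: 45.1
gripper_force: 62.1
```

Emit:
move_arm(targets="-1 2.29 -2.93 0 0 0 0;-1 2.29 -2.93 0 0 0 0;-1 0 0 0 0 0 -6.4;-1 0 0 0 0 0 -6.4;-1 0 0 0 0 0 -6.4")

```text
clock: 14.98
eef_pos: [417.7, 232.9, 134.1]
tool_rot: [-3.14, 0.002, 1.226]
force: [-0.0, -0.5, -1.4]
width: 45.0
gripper_force: 62.2
```

Emit:
move_arm(targets="-1 0 0 0 0 0 0;-1 0 0 0 0 0 0")

```text
clock: 15.15
eef_pos: [418.6, 231.6, 134.7]
tool_rot: [-3.14, 0.001, 1.214]
force: [0.5, 0.5, -0.7]
width: 45.1
gripper_force: 62.2
```

```bash
python3 - <<'E'
from h import *
go((418,232,17,1.217))
E
```

```text
t 15.2 at [418.6 231.6 134.7] rpy [-3.140e+00  1.000e-03  1.214e+00] w 45.1 F [ 0.5  0.5 -0.7] gf 62.2 q7 -0.36
  shift 0.02 -0.07 11.77  rows>=2.9  turn -0.2 rows>=0.0
```

Emit:
move_arm(targets="-1 0.2 0 3.5 0 0 0;-1 0 0 3.5 0 0 0;-1 0 0 3 0 0 0;-1 0 0 1.8 0 0 0;-1 0 0 0 0 0 0")

```text
clock: 15.57
eef_pos: [418.6, 232.7, 14.8]
tool_rot: [-3.138, 0.003, 1.212]
force: [0.0, -0.3, -1.0]
width: 44.8
gripper_force: 68.0
```

Emit:
move_arm(targets="0.5 0 0 0 0 0 0;0.5 0 0 0 0 0 0;0.5 0 0 0 0 0 0;0.5 0 0 -3 0 0 0;0.5 0 0 -3.5 0 0 0")

```text
clock: 15.98
eef_pos: [418.6, 232.9, 81.8]
tool_rot: [-3.139, 0.004, 1.215]
force: [2.3, 0.0, 0.2]
width: 64.1
gripper_force: 0.0
```

Emit:
move_arm(targets="0.5 0 0 -3.5 0 0 0;0.5 0 0 -1.8 0 0 0;0.5 0 0 0 0 0 0;0.5 0 0 0 0 0 0")

```text
clock: 16.32
eef_pos: [420.4, 234.6, 136.5]
tool_rot: [3.14, -0.003, 1.217]
force: [-0.1, -0.2, -0.4]
width: 63.8
gripper_force: 0.0
```

```bash
python3 - <<'E'
from h import *
d,im=grab("top"); cv2.imwrite("pics/t2.png",im)
for c,z in [("blue",40),("orange",45)]:
    for o in caps(d,im,c,z): print(c,*o)
d,im=grab("scene")
for c,z in [("blue",40),("orange",45)]:
    for o in caps(d,im,c,z): print(c,*o)
go((534,-267.5,135,0),(399+2,-238,135,0.155),(417,-339,135,-.03))
E
```

```text
blue [ 399.1 -239.5] 0.152 67.4 46.6 [335. 254.]
blue [ 413.5 -340.1] -0.03 68.5 46.4 [376. 248.]
blue [ 519.  -390.4] -0.386 69.0 46.3 [395. 206.]
blue [ 531.4 -268. ] -0.025 68.5 44.9 [346. 201.]
blue [ 616.1 -322.5] 0.502 67.2 46.8 [367. 168.]
blue [ 641.5 -547. ] -0.8 34.3 30.1 [455. 159.]
orange [419.2 231.7] 1.201 75.7 45.3 [141. 245.]
orange [621.8 561.1] 0.305 184.6 23.3 [ 13. 159.]
blue [ 620.4 -319.5] 0.507 66.7 43.7 [202. 193.]
blue [ 536.5 -266.6] -0.061 67.7 45.4 [234. 186.]
blue [ 403.8 -237.2] 0.141 67.5 44.1 [271. 166.]
blue [ 523.7 -388.9] -0.376 65.5 45.5 [210. 163.]
blue [ 419.2 -337.5] -0.025 68.3 44.9 [245. 152.]
orange [471.  373.8] 1.206 68.2 48.5 [432. 304.]
orange [454.7 320.3] -0.604 50.2 28.8 [416. 286.]
orange [423.9 235.1] 1.229 77.6 49.0 [397. 260.]
t 16.4 at [419.3 233.9 134.8] rpy [-3.141  0.     1.217] w 64.1 F [-0.4 -0.2  0.3] gf 0.0 q7 -0.35
  shift -43.06 28.13 -0.02  rows>=12.5  turn 69.7 rows>=9.8
  shift -13.30 -2.95 -0.00  rows>=3.3  turn -8.9 rows>=1.3
  shift 0.02 10.23 0.00  rows>=2.5  turn 10.6 rows>=1.5
```

View pics/t2.png

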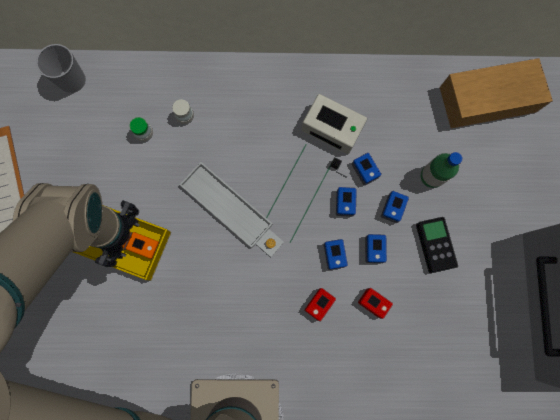

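Top view: the tray is empty, the oranges are in the crate (visible one at (141,245)) and the blue loggers haven't moved. Next is the blue logger at (346,201).

Emit:
move_arm(targets="0.5 -3.31 2.16 0 0 0 0;0.5 -3.31 2.16 0 0 0 0;0.5 -3.31 2.16 0 0 0 0;0.5 -3.31 2.16 0 0 0 0;0.5 -3.31 2.16 0 0 0 0")

```text
clock: 16.83
eef_pos: [463.1, 39.3, 134.0]
tool_rot: [-3.139, 0.001, 1.217]
force: [1.2, 0.3, 0.2]
width: 63.9
gripper_force: 0.0
```

Emit:
move_arm(targets="0.5 -3.31 2.16 0 0 0 0;0.5 -3.31 2.16 0 0 0 0;0.5 -3.31 2.16 0 0 0 0;0.5 -3.31 2.16 0 0 0 0;0.5 -3.31 2.16 0 0 0 0")

```text
clock: 17.25
eef_pos: [507.0, -153.4, 133.8]
tool_rot: [-3.139, -0.0, 1.216]
force: [0.9, -0.5, -0.4]
width: 63.9
gripper_force: 0.0
```

Emit:
move_arm(targets="0.5 -3.31 2.16 0 0 0 0;0.5 -3.31 2.16 0 0 0 0;0.5 -3.31 2.16 0 0 0 0;0.5 0 0 0 0 0 6.5;0.5 0 0 0 0 0 6.5")

```text
clock: 17.67
eef_pos: [532.6, -271.3, 133.6]
tool_rot: [-3.14, 0.002, 0.978]
force: [-0.2, 0.2, -0.2]
width: 64.0
gripper_force: 0.0
```

Emit:
move_arm(targets="0.5 0 0 0 0 0 6.5;0.5 0 0 0 0 0 6.5;0.5 0 0 0 0 0 6.5;0.5 0 0 0 0 0 6.5;0.5 0 0 0 0 0 6.5")

```text
clock: 18.08
eef_pos: [533.2, -266.8, 133.4]
tool_rot: [-3.139, 0.002, 0.416]
force: [0.5, -0.9, -0.3]
width: 64.2
gripper_force: 0.0
```

Emit:
move_arm(targets="0.5 0 0 0 0 0 6.5;0.5 0 0 0 0 0 6.5;0.5 0 0 0 0 0 6.5;0.5 0 0 0 0 0 6.5;0.5 0 0 0 0 0 0")

```text
clock: 18.5
eef_pos: [533.3, -266.7, 133.2]
tool_rot: [-3.141, 0.003, -0.034]
force: [0.2, -0.0, 0.3]
width: 64.3
gripper_force: 0.0
```

```bash
python3 - <<'E'
from h import *
d,im=grab("wrist"); cv2.imwrite("pics/w4.png",im)
for o in caps(d,im,"blue",40,200): print(*o)
go((534,-267.5,9,-.035))
E
```

```text
[ 408.  -242.1] 0.16 73.2 45.4 [259. 330.]
[ 422.2 -325.8] 0.024 71.6 19.7 [342. 319.]
[ 524.6 -388.6] -0.378 65.6 49.2 [423. 214.]
[ 536.5 -270.6] -0.053 66.3 43.6 [284. 206.]
[ 619.4 -322.3] 0.497 65.6 44.5 [349.  99.]
t 18.6 at [ 533.4 -266.8  133.5] rpy [-3.141e+00  3.000e-03 -2.900e-02] w 64.3 F [-0.4 -0.6  0.3] gf 0.0 q7 -0.5
  shift 0.07 0.06 12.45  rows>=3.0  turn 0.3 rows>=0.0
```

View pics/w4.png

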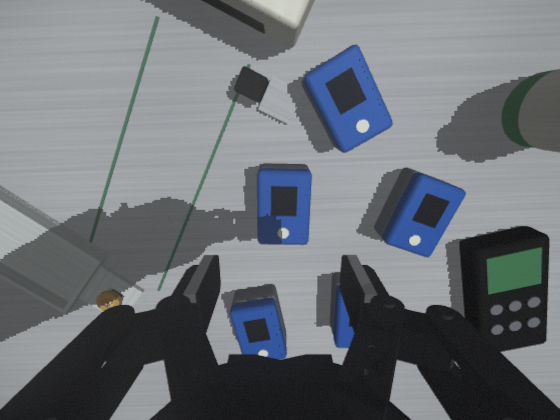

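Wrist view: the target blue logger is at (284,206), between the fingers, with clear space around it. Picking.

Emit:
move_arm(targets="0.5 0.2 0.2 3.5 0 0 1;0.5 0 0 3.5 0 0 0;0.5 0 0 3.5 0 0 0;0.5 0 0 1.9 0 0 0;0.5 0 0 0 0 0 0")

```text
clock: 18.97
eef_pos: [533.0, -267.0, 6.3]
tool_rot: [-3.137, 0.008, -0.046]
force: [0.7, 0.0, 0.1]
width: 63.8
gripper_force: 0.0
```

Emit:
move_arm(targets="-1 0 0 0 0 0 0;-1 0 0 0 0 0 0;-1 0 0 0 0 0 0;-1 0 0 0 0 0 0;-1 0 0 -2 0 0 0")

```text
clock: 19.38
eef_pos: [534.9, -267.6, 29.6]
tool_rot: [-3.139, 0.003, -0.048]
force: [0.3, 0.4, -2.2]
width: 44.9
gripper_force: 62.6
```

Emit:
move_arm(targets="-1 0 0 -3.5 0 0 0;-1 0 0 -3.5 0 0 0;-1 0 0 -3.4 0 0 0;-1 0 0 0 0 0 0;-1 0 0 0 0 0 0")

```text
clock: 19.8
eef_pos: [537.7, -270.0, 138.1]
tool_rot: [3.14, -0.005, -0.048]
force: [0.2, 0.2, -1.7]
width: 45.3
gripper_force: 62.9
```

```bash
python3 - <<'E'
from h import *
go((575,92,133,.862),(575,92,16,.862))
E
```

```text
t 19.8 at [ 537.7 -270.   138.1] rpy [ 3.14  -0.005 -0.048] w 45.3 F [ 0.2  0.2 -1.7] gf 62.9 q7 -0.51
  shift 2.00 -36.33 0.51  rows>=8.9  turn -52.1 rows>=7.3
  shift 0.00 0.00 11.70  rows>=2.9  turn -0.0 rows>=0.0
```

Emit:
move_arm(targets="-1 0.22 -3.62 0 0 0 0;-1 0.22 -3.62 0 0 0 0;-1 0.22 -3.62 0 0 0 0;-1 0.22 -3.62 0 0 0 0;-1 0.22 -3.62 0 0 0 0")

```text
clock: 20.22
eef_pos: [555.0, -86.7, 134.1]
tool_rot: [-3.141, 0.002, -0.049]
force: [0.4, 0.1, -2.2]
width: 45.0
gripper_force: 62.8
```

Emit:
move_arm(targets="-1 0.22 -3.62 0 0 0 0;-1 0.22 -3.62 0 0 0 0;-1 0.22 -3.62 0 0 0 0;-1 0.22 -3.62 0 0 0 0;-1 0.22 -3.62 0 0 0 0")

```text
clock: 20.63
eef_pos: [574.6, 93.5, 134.1]
tool_rot: [-3.142, 0.002, -0.048]
force: [1.4, 0.1, -1.7]
width: 44.8
gripper_force: 62.8
```

Emit:
move_arm(targets="-1 0 0 0 0 0 -6.5;-1 0 0 0 0 0 -6.5;-1 0 0 0 0 0 -6.5;-1 0 0 0 0 0 -6.5;-1 0 0 0 0 0 -6.5")

```text
clock: 21.05
eef_pos: [574.6, 91.8, 134.1]
tool_rot: [-3.14, 0.002, 0.525]
force: [0.3, -0.6, -1.2]
width: 45.0
gripper_force: 62.9
```

Emit:
move_arm(targets="-1 0 0 0 0 0 -6.5;-1 0 0 0 0 0 -6.5;-1 0 0 0 0 0 -6.5;-1 0 0 0 0 0 0;-1 0 0 0 0 0 0")

```text
clock: 21.47
eef_pos: [575.0, 91.4, 134.6]
tool_rot: [-3.14, 0.001, 0.856]
force: [0.0, -0.3, -1.7]
width: 45.4
gripper_force: 62.8
```

```bash
python3 - <<'E'
from h import *
d,im=grab("wrist"); cv2.imwrite("pics/w5.png",im)
go((575,92,16,.862))
E
```

```text
t 21.5 at [575.1  91.3 134.6] rpy [-3.14e+00  1.00e-03  8.56e-01] w 44.9 F [-0.2  0.5 -1.2] gf 62.8 q7 -0.36
  shift 0.05 -0.05 11.86  rows>=2.9  turn -0.3 rows>=0.0
```

View pics/w5.png

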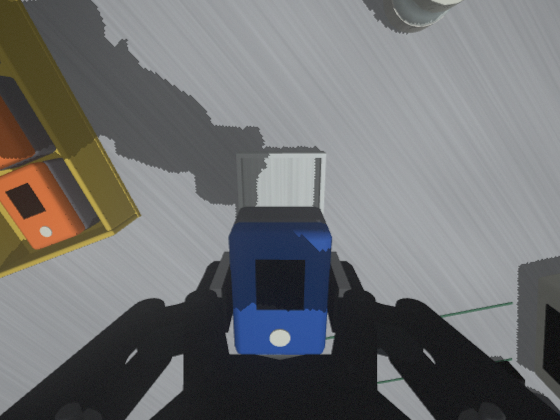

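Wrist view: the held logger (280,280) is centred on the tray, whose rim runs from 237 to 325 px, with its far wall still ahead at row 155. Lowering.

Emit:
move_arm(targets="-1 0 0 3.5 0 0 0;-1 0 0 3.5 0 0 0;-1 0 0 3.2 0 0 0;-1 0 0 1.8 0 0 0;-1 0 0 0 0 0 0")

```text
clock: 21.93
eef_pos: [574.7, 91.3, 13.9]
tool_rot: [-3.139, 0.001, 0.856]
force: [0.8, 0.1, -1.2]
width: 45.3
gripper_force: 72.9
```

Emit:
move_arm(targets="0.5 0 0 0 0 0 0;0.5 0 0 0 0 0 0;0.5 0 0 0 0 0 0;0.5 0 0 0 0 0 0;0.5 0 0 -2.5 0 0 0")

```text
clock: 22.35
eef_pos: [572.8, 91.4, 37.2]
tool_rot: [-3.137, 0.005, 0.859]
force: [-0.6, 0.3, 0.5]
width: 63.9
gripper_force: 0.0
```

Emit:
move_arm(targets="0.5 0 0 -3.5 0 0 0;0.5 0 0 -3.5 0 0 0;0.5 0 0 -2.5 0 0 0;0.5 0 0 0 0 0 0;0.5 0 0 0 0 0 0")

```text
clock: 22.77
eef_pos: [576.7, 91.6, 136.9]
tool_rot: [3.14, -0.003, 0.859]
force: [0.0, 1.0, -0.0]
width: 64.1
gripper_force: 0.0
```

```bash
python3 - <<'E'
from h import *
d,im=grab("wrist")
for o in caps(d,im,"blue",45,200): print(*o)
d,im=grab("top")
for o in caps(d,im,"blue",40): print("top",*o)
go((401.5,-238.5,133,.15),(401.5,-238.5,9,.15))
E
```

```text
[575.5  90.3] 0.857 66.3 44.0 [279. 212.]
top [ 398.9 -239.4] 0.16 67.7 46.9 [335. 254.]
top [ 413.5 -340.1] -0.03 68.4 46.4 [376. 248.]
top [ 519.1 -390.2] -0.383 69.1 46.8 [395. 206.]
top [571.6  87.8] 0.854 70.1 45.8 [203. 184.]
top [ 615.9 -322.2] 0.498 67.1 47.2 [367. 168.]
top [ 642.1 -546.3] -0.827 34.2 31.8 [454. 158.]
t 22.9 at [575.   91.7 134.6] rpy [-3.14e+00  1.00e-03  8.59e-01] w 64.0 F [-0.7 -1.2 -0.3] gf 0.0 q7 -0.35
  shift -36.33 8.42 0.16  rows>=9.1  turn 40.6 rows>=5.7
  shift 0.00 0.00 12.40  rows>=3.0  turn -0.0 rows>=0.0
```

Emit:
move_arm(targets="0.5 -3.63 0.84 0 0 0 0;0.5 -3.63 0.84 0 0 0 0;0.5 -3.63 0.84 0 0 0 0;0.5 -3.63 0.84 0 0 0 0;0.5 -3.63 0.84 0 0 0 0")

```text
clock: 23.28
eef_pos: [486.9, -74.6, 133.9]
tool_rot: [-3.139, 0.002, 0.859]
force: [0.6, -0.7, 0.9]
width: 63.6
gripper_force: 0.0
```

Emit:
move_arm(targets="0.5 -3.63 0.84 0 0 0 0;0.5 -3.63 0.84 0 0 0 0;0.5 -3.63 0.84 0 0 0 0;0.5 -3.63 0.84 0 0 0 0;0.5 -3.63 0.84 0 0 0 0")

```text
clock: 23.7
eef_pos: [400.3, -239.2, 134.1]
tool_rot: [-3.139, 0.001, 0.859]
force: [-0.4, -0.7, 0.5]
width: 64.0
gripper_force: 0.0
```

Emit:
move_arm(targets="0.5 0 0 0 0 0 6.8;0.5 0 0 0 0 0 6.8;0.5 0 0 0 0 0 6.8;0.5 0 0 0 0 0 6.8;0.5 0 0 0 0 0 6.8")

```text
clock: 24.12
eef_pos: [401.2, -238.1, 134.1]
tool_rot: [-3.14, 0.002, 0.259]
force: [-0.0, -0.8, 0.2]
width: 64.2
gripper_force: 0.0
```

Emit:
move_arm(targets="0.5 0 0 0 0 0 6.6;0.5 0 0 0 0 0 0;0.5 0 0 0 0 0 0")

```text
clock: 24.37
eef_pos: [401.5, -238.0, 134.2]
tool_rot: [-3.141, 0.003, 0.154]
force: [-0.7, 0.7, -0.2]
width: 63.9
gripper_force: 0.0
```

```bash
python3 - <<'E'
from h import *
d,im=grab("wrist")
for o in caps(d,im,"blue",40,200): print(*o)
go((401.5,-238.5,9,.15))
E
```

```text
[ 403.8 -240.8] 0.162 66.4 44.1 [283. 207.]
[ 417.8 -338. ] -0.023 66.2 47.3 [398. 208.]
[ 520.4 -387.3] -0.378 68.1 48.6 [499.  89.]
t 24.4 at [ 401.7 -238.2  134.5] rpy [-3.141e+00  2.000e-03  1.540e-01] w 64.2 F [-0.2  0.1  0.3] gf 0.0 q7 -0.16
  shift -0.02 0.03 12.55  rows>=3.1  turn 0.2 rows>=0.0
```

Emit:
move_arm(targets="0.5 0.1 0.15 3.5 0 0 0;0.5 0 0 3.5 0 0 0;0.5 0 0 3.5 0 0 0;0.5 0 0 2 0 0 0;0.5 0 0 0 0 0 0")

```text
clock: 24.83
eef_pos: [401.4, -238.3, 7.1]
tool_rot: [-3.136, 0.004, 0.152]
force: [0.5, 1.3, 0.3]
width: 64.3
gripper_force: 0.0
```

Emit:
move_arm(targets="-1 0 0 0 0 0 0;-1 0 0 0 0 0 0;-1 0 0 0 0 0 0;-1 0 0 0 0 0 0;-1 0 0 -2 0 0 0")

```text
clock: 25.25
eef_pos: [402.9, -239.0, 29.6]
tool_rot: [-3.14, 0.002, 0.151]
force: [-0.3, -0.6, -0.9]
width: 45.3
gripper_force: 61.9
```

Emit:
move_arm(targets="-1 0 0 -3.5 0 0 0;-1 0 0 -3.5 0 0 0;-1 0 0 -3.5 0 0 0;-1 0 0 0 0 0 0;-1 0 0 0 0 0 0")

```text
clock: 25.67
eef_pos: [405.0, -240.0, 137.5]
tool_rot: [3.139, -0.004, 0.152]
force: [0.8, 0.5, -1.7]
width: 44.9
gripper_force: 62.2
```

Emit:
move_arm(targets="-1 0 0 0 0 0 0;-1 0 0 0 0 0 0")

```text
clock: 25.83
eef_pos: [403.0, -238.9, 134.6]
tool_rot: [-3.14, 0.001, 0.151]
force: [0.4, -0.0, -0.9]
width: 45.0
gripper_force: 62.1
```

```bash
python3 - <<'E'
from h import *
go((525.5,34.5,134,.86),(525.5,34.5,15.5,.86))
E
```

```text
t 25.8 at [ 403.  -238.9  134.6] rpy [-3.14e+00  1.00e-03  1.51e-01] w 45.0 F [ 0.4 -0.  -0.9] gf 62.1 q7 -0.17
  shift 16.23 -25.19 0.06  rows>=7.3  turn -40.6 rows>=5.7
  shift 0.00 0.00 11.85  rows>=2.9  turn -0.0 rows>=0.0
```

Emit:
move_arm(targets="-1 2.01 -3.13 0 0 0 0;-1 2.01 -3.13 0 0 0 0;-1 2.01 -3.13 0 0 0 0;-1 2.01 -3.13 0 0 0 0;-1 2.01 -3.13 0 0 0 0")

```text
clock: 26.25
eef_pos: [478.9, -68.3, 134.0]
tool_rot: [-3.141, 0.003, 0.15]
force: [1.4, -1.4, -1.3]
width: 45.5
gripper_force: 62.0
```

Emit:
move_arm(targets="-1 2.01 -3.13 0 0 0 0;-1 2.01 -3.13 0 0 0 0;-1 2.01 -3.13 0 0 0 0;-1 0 0 0 0 0 -6.8;-1 0 0 0 0 0 -6.8")

```text
clock: 26.67
eef_pos: [524.6, 35.2, 133.1]
tool_rot: [-3.141, 0.003, 0.4]
force: [0.2, -0.5, -1.7]
width: 45.2
gripper_force: 61.9
```

Emit:
move_arm(targets="-1 0 0 0 0 0 -6.8;-1 0 0 0 0 0 -6.8;-1 0 0 0 0 0 -6.8;-1 0 0 0 0 0 -6.6;-1 0 0 0 0 0 0")

```text
clock: 27.08
eef_pos: [524.0, 31.7, 134.1]
tool_rot: [-3.139, 0.001, 0.861]
force: [-0.0, -0.4, -0.4]
width: 45.1
gripper_force: 61.9
```

Emit:
move_arm(targets="-1 0 0 0 0 0 0;-1 0 0 0 0 0 0")

```text
clock: 27.25
eef_pos: [524.4, 31.6, 134.6]
tool_rot: [-3.141, 0.001, 0.856]
force: [0.7, 0.6, -1.2]
width: 45.1
gripper_force: 61.9
```

```bash
python3 - <<'E'
from h import *
d,im=grab("wrist"); cv2.imwrite("pics/w6.png",im)
go((524,33,15.5,.86))
E
```

```text
t 27.3 at [524.6  31.7 134.7] rpy [-3.141e+00  1.000e-03  8.560e-01] w 45.0 F [-0.5  0.2 -1.1] gf 61.9 q7 -0.22
  shift 0.06 -0.13 11.92  rows>=2.9  turn -0.2 rows>=0.0
```

View pics/w6.png

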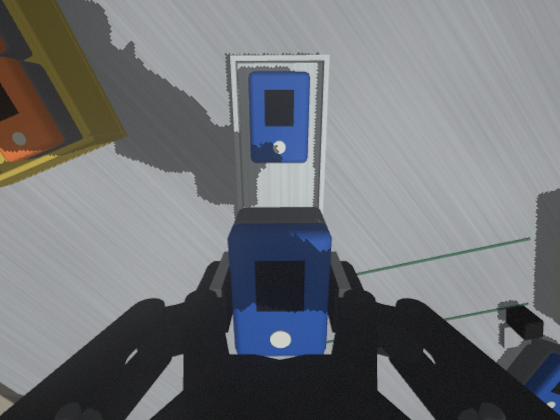

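Wrist view: the first blue logger lies flat in the tray at (279,117). The held one (280,280) lines up behind it. Lowering.

Emit:
move_arm(targets="-1 0 -0.1 3.5 0 0 0;-1 0 0 3.5 0 0 0;-1 0 0 3.2 0 0 0;-1 0 0 1.8 0 0 0;-1 0 0 0 0 0 0")

```text
clock: 27.72
eef_pos: [522.7, 32.7, 13.3]
tool_rot: [-3.138, 0.002, 0.857]
force: [-0.1, -0.0, -1.5]
width: 44.9
gripper_force: 71.8
```

Emit:
move_arm(targets="0.5 0 0 0 0 0 0;0.5 0 0 0 0 0 0;0.5 0 0 0 0 0 0;0.5 0 0 0 0 0 0;0.5 0 0 -2.5 0 0 0")

```text
clock: 28.13
eef_pos: [521.8, 32.8, 37.9]
tool_rot: [-3.137, 0.004, 0.859]
force: [0.4, 0.7, 0.1]
width: 63.9
gripper_force: 0.0
```

Emit:
move_arm(targets="0.5 0 0 -3.5 0 0 0;0.5 0 0 -3.5 0 0 0;0.5 0 0 -2.5 0 0 0;0.5 0 0 0 0 0 0;0.5 0 0 0 0 0 0")

```text
clock: 28.55
eef_pos: [525.2, 32.9, 136.8]
tool_rot: [3.139, -0.003, 0.86]
force: [-0.4, -0.7, 0.0]
width: 63.8
gripper_force: 0.0
```

```bash
python3 - <<'E'
from h import *
d,im=grab("wrist")
for o in caps(d,im,"blue",45,200): print(*o)
d,im=grab("top")
for o in caps(d,im,"blue",40): print("top",*o)
go((416.5,-339,133,-.03),(416.5,-339,9,-.03))
E
```

```text
[ 610.9 -293.3] 1.146 80.1 31.0 [549. 380.]
[523.5  31.4] 0.873 67.2 43.9 [278. 212.]
[573.4  87.9] 0.854 65.6 44.1 [279. 118.]
top [ 413.4 -340.1] -0.03 68.6 46.4 [376. 248.]
top [516.1  25.5] 0.807 56.5 46.8 [227. 206.]
top [ 519.1 -390.3] -0.385 69.1 46.0 [395. 206.]
top [ 616.  -322.3] 0.502 67.2 47.2 [367. 168.]
top [ 641.5 -546.9] -0.827 34.2 30.2 [455. 159.]
t 28.6 at [523.5  33.  134.8] rpy [-3.14   0.     0.859] w 64.1 F [ 0.1 -0.1 -1.1] gf 0.0 q7 -0.22
  shift -35.17 16.18 0.18  rows>=9.4  turn 51.0 rows>=7.2
  shift 0.00 -0.00 12.40  rows>=3.0  turn -0.0 rows>=0.0
```

Emit:
move_arm(targets="0.5 -3.52 1.62 0 0 0 0;0.5 -3.52 1.62 0 0 0 0;0.5 -3.52 1.62 0 0 0 0;0.5 -3.52 1.62 0 0 0 0;0.5 -3.52 1.62 0 0 0 0")

```text
clock: 29.07
eef_pos: [468.8, -154.7, 133.9]
tool_rot: [-3.139, 0.001, 0.859]
force: [1.5, -0.8, 0.5]
width: 64.0
gripper_force: 0.0
```

Emit:
move_arm(targets="0.5 -3.52 1.62 0 0 0 0;0.5 -3.52 1.62 0 0 0 0;0.5 -3.52 1.62 0 0 0 0;0.5 -3.52 1.62 0 0 0 0;0.5 -3.52 1.62 0 0 0 0")

```text
clock: 29.48
eef_pos: [415.3, -340.8, 133.8]
tool_rot: [-3.139, -0.0, 0.859]
force: [1.1, -0.7, 0.2]
width: 64.0
gripper_force: 0.0
```

Emit:
move_arm(targets="0.5 0 0 0 0 0 6.4;0.5 0 0 0 0 0 6.4;0.5 0 0 0 0 0 6.4;0.5 0 0 0 0 0 6.4;0.5 0 0 0 0 0 6.4")

```text
clock: 29.9
eef_pos: [415.9, -339.3, 133.7]
tool_rot: [-3.139, 0.002, 0.294]
force: [-0.2, 0.5, -0.4]
width: 64.2
gripper_force: 0.0
```

Emit:
move_arm(targets="0.5 0 0 0 0 0 6.4;0.5 0 0 0 0 0 6.4;0.5 0 0 0 0 0 6.4;0.5 0 0 0 0 0 0;0.5 0 0 0 0 0 0")

```text
clock: 30.32
eef_pos: [416.2, -339.4, 134.0]
tool_rot: [-3.141, 0.003, -0.032]
force: [-0.3, -1.0, -0.7]
width: 64.3
gripper_force: 0.0
```

```bash
python3 - <<'E'
from h import *
d,im=grab("wrist")
for o in caps(d,im,"blue",40,200): print(*o)
go((416.5,-339,9,-.03))
E
```

```text
[ 418.3 -341.8] -0.03 66.3 44.1 [282. 207.]
[ 521.1 -391.6] -0.378 65.8 44.4 [346.  72.]
t 30.4 at [ 416.4 -339.4  134.3] rpy [-3.141e+00  2.000e-03 -3.200e-02] w 64.1 F [ 0.6 -0.5 -0.2] gf 0.0 q7 -0.22
  shift 0.01 -0.05 12.53  rows>=3.1  turn -0.1 rows>=0.0
```

Emit:
move_arm(targets="0.5 0.1 0.1 3.5 0 0 0;0.5 0 0 3.5 0 0 0;0.5 0 0 3.5 0 0 0;0.5 0 0 2 0 0 0;0.5 0 0 0 0 0 0")

```text
clock: 30.78
eef_pos: [415.7, -338.5, 6.4]
tool_rot: [-3.136, 0.005, -0.033]
force: [0.5, -0.2, -0.2]
width: 64.1
gripper_force: 0.0
```

Emit:
move_arm(targets="-1 0 0 0 0 0 0;-1 0 0 0 0 0 0;-1 0 0 0 0 0 0;-1 0 0 0 0 0 0;-1 0 0 -2 0 0 0")

```text
clock: 31.2
eef_pos: [417.2, -339.5, 29.2]
tool_rot: [-3.139, 0.002, -0.034]
force: [-0.4, -0.1, -1.1]
width: 45.2
gripper_force: 61.7
```

Emit:
move_arm(targets="-1 0 0 -3.5 0 0 0;-1 0 0 -3.5 0 0 0;-1 0 0 -3.5 0 0 0;-1 0 0 0 0 0 0;-1 0 0 0 0 0 0")

```text
clock: 31.62
eef_pos: [419.2, -341.7, 137.8]
tool_rot: [3.139, -0.005, -0.034]
force: [0.7, -0.0, -1.4]
width: 45.0
gripper_force: 62.0
```

Emit:
move_arm(targets="-1 0 0 0 0 0 0;-1 0 0 0 0 0 0")

```text
clock: 31.78
eef_pos: [417.5, -339.9, 134.4]
tool_rot: [-3.14, 0.001, -0.034]
force: [-0.3, 0.3, -1.4]
width: 45.0
gripper_force: 62.0
```

```bash
python3 - <<'E'
from h import *
go((474.5,-24,134,.865),(474.5,-24,15.5,.865))
E
```

```text
t 31.8 at [ 417.5 -339.9  134.4] rpy [-3.14e+00  1.00e-03 -3.40e-02] w 45.0 F [-0.3  0.3 -1.4] gf 62.0 q7 -0.23
  shift 4.61 -31.76 0.04  rows>=7.8  turn -51.5 rows>=7.3
  shift 0.00 0.00 11.85  rows>=2.9  turn -0.0 rows>=0.0
```

Emit:
move_arm(targets="-1 0.51 -3.53 0 0 0 0;-1 0.51 -3.53 0 0 0 0;-1 0.51 -3.53 0 0 0 0;-1 0.51 -3.53 0 0 0 0;-1 0.51 -3.53 0 0 0 0")

```text
clock: 32.2
eef_pos: [448.6, -163.6, 134.1]
tool_rot: [-3.141, 0.002, -0.035]
force: [0.6, 0.6, -0.8]
width: 45.1
gripper_force: 61.9
```

Emit:
move_arm(targets="-1 0.51 -3.53 0 0 0 0;-1 0.51 -3.53 0 0 0 0;-1 0.51 -3.53 0 0 0 0;-1 0.51 -3.53 0 0 0 0;-1 0 0 0 0 0 -6.4")

```text
clock: 32.62
eef_pos: [474.3, -15.2, 132.8]
tool_rot: [-3.136, 0.005, 0.09]
force: [0.4, 0.6, -1.7]
width: 45.4
gripper_force: 61.9
```

Emit:
move_arm(targets="-1 0 0 0 0 0 -6.4;-1 0 0 0 0 0 -6.4;-1 0 0 0 0 0 -6.4;-1 0 0 0 0 0 -6.4;-1 0 0 0 0 0 -6.4")

```text
clock: 33.03
eef_pos: [473.8, -24.8, 134.2]
tool_rot: [-3.14, 0.002, 0.641]
force: [-0.1, 0.2, -1.8]
width: 45.2
gripper_force: 61.8
```

Emit:
move_arm(targets="-1 0 0 0 0 0 -6.4;-1 0 0 0 0 0 -6.4;-1 0 0 0 0 0 0;-1 0 0 0 0 0 0;-1 0 0 0 0 0 0")

```text
clock: 33.45
eef_pos: [474.2, -25.1, 134.7]
tool_rot: [-3.141, 0.001, 0.856]
force: [-0.6, 0.5, -1.0]
width: 45.1
gripper_force: 61.8
```

```bash
python3 - <<'E'
from h import *
d,im=grab("wrist"); cv2.imwrite("pics/w7.png",im)
for o in caps(d,im,"blue",45,200): print(*o)
go((474.5,-24,15.5,.865))
E
```

```text
[ 552.1 -366.4] -1.45 45.9 12.1 [544. 396.]
[ 588.6 -292.7] 1.145 53.2 20.7 [553. 334.]
[422.1 -86.3] 0.863 141.7 89.4 [280. 288.]
[521.9  29.4] 0.872 65.6 44.1 [279. 119.]
[562.4  75.2] -0.715 44.2 36.7 [280.  28.]
t 33.5 at [474.4 -25.1 134.8] rpy [-3.141e+00  1.000e-03  8.570e-01] w 45.0 F [ 1.3  0.6 -2. ] gf 61.8 q7 -0.07
  shift 0.09 -0.06 11.93  rows>=2.9  turn -0.5 rows>=0.1
```

View pics/w7.png

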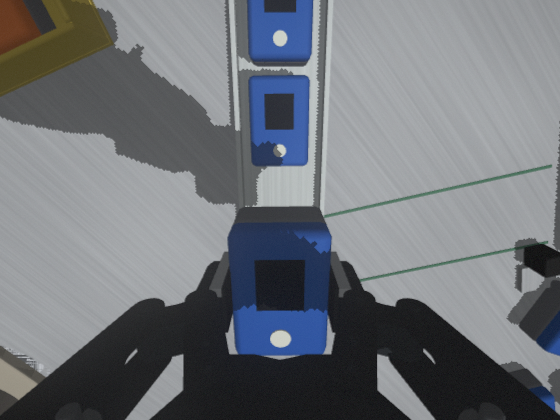

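Wrist view: two loggers lie flat in the tray ((279,119) and (280,28)). The third is lined up, with about 6 mm to spare at each end. Lowering.

Emit:
move_arm(targets="-1 0 0 3.5 0 0 0;-1 0 0 3.5 0 0 0;-1 0 0 3.2 0 0 0;-1 0 0 1.8 0 0 0;-1 0 0 0 0 0 0")

```text
clock: 33.92
eef_pos: [473.6, -24.9, 13.2]
tool_rot: [-3.139, 0.001, 0.857]
force: [0.3, -0.1, -0.6]
width: 45.1
gripper_force: 72.1
```

Emit:
move_arm(targets="0.5 0 0 0 0 0 0;0.5 0 0 0 0 0 0;0.5 0 0 0 0 0 0;0.5 0 0 0 0 0 0;0.5 0 0 -2.5 0 0 0")

```text
clock: 34.33
eef_pos: [472.9, -24.6, 38.3]
tool_rot: [-3.137, 0.003, 0.859]
force: [0.1, -0.2, -0.1]
width: 64.0
gripper_force: 0.0
```

Emit:
move_arm(targets="-1 0 0 -3.5 0 0 0;-1 0 0 -3.5 0 0 0;-1 0 0 -2.5 0 0 0;-1 0 0 0 0 0 0;-1 0 0 0 0 0 0")

```text
clock: 34.75
eef_pos: [475.8, -24.5, 136.8]
tool_rot: [3.139, -0.003, 0.86]
force: [0.6, -0.2, -0.3]
width: 2.9
gripper_force: 0.0
```

```bash
python3 - <<'E'
from h import *
d,im=grab("wrist")
for o in caps(d,im,"blue",45,200): print(*o)
pin=np.array([427,-80]);
def tp(x,y,th): return pin+[x*np.cos(th)-y*np.sin(th),x*np.sin(th)+y*np.cos(th)]
th=.862
a=tp(200,75,th); print(a)
go((*a,133,th),(*a,9,th))
E
```

```text
[ 548.6 -373.6] 1.522 59.0 19.0 [540. 402.]
[ 590.8 -292.7] 1.146 62.2 25.7 [551. 333.]
[474.5 -25.8] 0.859 66.3 44.2 [278. 212.]
[521.8  29.4] 0.865 66.0 44.1 [278. 122.]
[563.1  76. ] -0.717 44.2 39.9 [279.  29.]
[500.24815174 120.64822019]
t 34.8 at [474.8 -24.3 135.7] rpy [ 3.141e+00 -1.000e-03  8.600e-01] w -0.1 F [-1.2 -0.6  0.3] gf 0.0 q7 -0.06
  shift 12.64 -7.54 0.27  rows>=3.6  turn -0.1 rows>=0.0
  shift 0.00 0.00 12.40  rows>=3.0  turn -0.0 rows>=0.0
```

Three blue loggers are in the tray and measure flat and spaced correctly. Next I move the shut gripper outside the tray's +y side, turned 90°, for the push.

Emit:
move_arm(targets="-1 3.16 -1.7 0 0 0 0;-1 3.16 -1.7 0 0 0 0;-1 3.16 -1.7 0 0 0 0;-1 3.16 -1.7 0 0 0 0;-1 0 0 0 0 0 -7")

```text
clock: 35.22
eef_pos: [505.5, 124.8, 132.9]
tool_rot: [-3.137, -0.001, 0.993]
force: [0.8, -0.3, -1.3]
width: 0.3
gripper_force: 0.0
```

Emit:
move_arm(targets="-1 0 0 0 0 0 -7;-1 0 0 0 0 0 -7;-1 0 0 0 0 0 -7;-1 0 0 0 0 0 -7;-1 0 0 0 0 0 -7")

```text
clock: 35.63
eef_pos: [504.7, 115.2, 133.9]
tool_rot: [-3.139, 0.0, 1.598]
force: [-0.7, 0.7, 0.4]
width: 0.4
gripper_force: 0.0
```

Emit:
move_arm(targets="-1 0 0 0 0 0 -7;-1 0 0 0 0 0 -7;-1 0 0 0 0 0 -7;-1 0 0 0 0 0 -7;-1 0 0 0 0 0 -7")

```text
clock: 36.05
eef_pos: [504.7, 115.1, 133.9]
tool_rot: [-3.139, -0.002, 2.209]
force: [-0.1, -0.6, -0.6]
width: -0.1
gripper_force: 0.0
```

Emit:
move_arm(targets="-1 0 0 0 0 0 -7;-1 0 0 0 0 0 -6;-1 0 0 0 0 0 0;-1 0 0 0 0 0 0;-1 0 0 0 0 0 0")

```text
clock: 36.47
eef_pos: [505.3, 115.0, 134.6]
tool_rot: [-3.141, -0.001, 2.427]
force: [0.9, -0.2, -0.3]
width: -0.1
gripper_force: 0.0
```

```bash
python3 - <<'E'
from h import *
d,im=grab("wrist"); cv2.imwrite("pics/w8.png",im)
th=.862; s=read_state(); r=np.array(s["eef_pos"])[:2]-[427,-80]; u=np.array([np.cos(th),np.sin(th)])
print("tray frame",(r@u).round(1),(r@[-u[1],u[0]]).round(1))
go((*(r+[427,-80]),8,th+np.pi/2))
d,im=grab("top")
for o in caps(d,im,"blue",45): print("top",*o)
E
```

```text
tray frame 199.1 67.4
t 36.5 at [505.4 115.1 134.8] rpy [-3.141e+00 -1.000e-03  2.427e+00] w 0.1 F [0.1 0.4 0.9] gf 0.0 q7 0.8
  shift 0.00 0.00 12.68  rows>=3.1  turn -0.3 rows>=0.0
top [ 518.1 -389.1] -0.385 68.8 46.0 [395. 206.]
top [494.6   0.6] 0.862 142.5 45.8 [237. 214.]
top [570.4  87. ] 0.851 69.6 45.7 [203. 184.]
top [ 614.5 -321.2] 0.492 66.8 46.8 [367. 168.]
top [ 641.  -544.7] -1.312 35.4 31.1 [454. 159.]
```

View pics/w8.png

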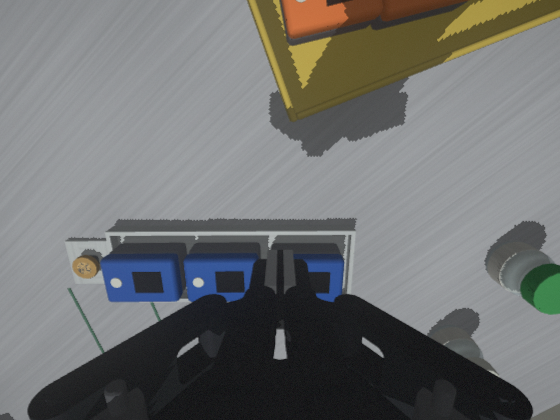

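Wrist view: three blue loggers lie flat in the tray. The near rim runs along row 232 and the shut fingers are at (280,260). I'll check where the tip will land before descending.

```bash
python3 - <<'E'
from h import *
d,im=grab("wrist"); p=np.array(read_state()["eef_pos"])
P=np.array([[p[0],p[1],8],[p[0],p[1],p[2]]])
print(cv2.projectPoints(P,np.array(d["rvec"],float),np.array(d["tvec"],float),K(d),None)[0].reshape(-1,2).round(0))
th=.862;u=np.array([np.cos(th),np.sin(th)])
for q in ray(d,[(112,232),(200,232),(280,232),(354,233)],17): r=q[:2]-[427,-80]; print((r@u).round(1),(r@[-u[1],u[0]]).round(1))
r=ray(d,(86,267),16)[0];print("pin",r.round(1))
E
```

```text
[[280. 199.]
 [280. 264.]]
37.4 37.5
122.1 37.0
199.2 36.7
270.5 35.3
pin [430.1 -77.9  16. ]
```

Emit:
move_arm(targets="-1 0 0 3.5 0 0 0;-1 0 0 3.5 0 0 0;-1 0 0 3.5 0 0 0;-1 0 0 2.1 0 0 0;-1 0 0 0 0 0 0")

```text
clock: 37.03
eef_pos: [502.7, 114.6, 5.5]
tool_rot: [-3.135, -0.004, 2.429]
force: [0.8, -0.2, 0.2]
width: -0.4
gripper_force: 0.0
```

Emit:
move_arm(targets="-1 0 0 0 0 0 0;-1 -0.5 0 0 0 0 0;-1 -0.5 0 0 0 0 0;-1 -0.4 0 0 0 0 0;-1 -0.3 0 0 0 0 0")

```text
clock: 37.45
eef_pos: [520.0, 104.0, 10.7]
tool_rot: [3.14, 0.001, 2.429]
force: [-4.4, 5.8, 4.7]
width: -0.1
gripper_force: 3.3
```

Emit:
move_arm(targets="-1 -0.35 0.08 0 0 0 1;-1 -0.53 0.12 0 0 0 1.5;-1 -0.7 0.16 0 0 0 2;-1 -0.7 0.16 0 0 0 2;-1 -0.7 0.16 0 0 0 2")

```text
clock: 37.87
eef_pos: [542.5, 91.2, 9.9]
tool_rot: [-3.14, -0.006, 2.282]
force: [-5.0, 6.1, 4.4]
width: 0.3
gripper_force: 3.8
```

```bash
cat >> h.py <<'E'
PIN=np.array([428,-79.])
def tf(th):
    p=np.array(read_state()["eef_pos"])[:2]-PIN; u=np.array([np.cos(th),np.sin(th)]); return (p@u).round(1),(p@[-u[1],u[0]]).round(1)
E
python3 - <<'E'
from h import *
go(); th=read_state()["tool_rot"][2]-np.pi/2; print(th,tf(th))
d,im=grab("top")
for o in caps(d,im,"blue",45): print("top",*o)
E
```

```text
t 37.9 at [542.5  91.2   9.9] rpy [-3.14  -0.006  2.282] w 0.3 F [-5.   6.1  4.4] gf 3.8 q7 0.8
0.7110697018620278 (np.float64(197.8), np.float64(54.2))
top [ 518.2 -388.8] -0.383 68.8 46.4 [395. 206.]
top [503.3  -8.2] 0.724 142.4 45.6 [241. 211.]
top [591.   66.8] 0.711 70.4 43.7 [214. 175.]
top [ 614.4 -321.2] 0.489 66.8 47.2 [367. 168.]
top [ 641.9 -544.4] -1.562 34.0 31.4 [454. 159.]
```

The tray is swinging at about 8 N and the loggers are steady. Continuing the arc.

Emit:
move_arm(targets="-1 -0.88 0.22 0 0 0 2.5;-1 -0.88 0.22 0 0 0 2.5;-1 -0.88 0.22 0 0 0 2.5;-1 -0.88 0.22 0 0 0 2.5;-1 -0.88 0.22 0 0 0 2.5")

```text
clock: 38.33
eef_pos: [578.2, 61.8, 9.7]
tool_rot: [-3.141, -0.005, 2.063]
force: [-3.1, 5.0, 3.5]
width: 0.1
gripper_force: 3.5
```

Emit:
move_arm(targets="-1 -0.88 0.22 0 0 0 2.5;-1 -0.88 0.22 0 0 0 2.5;-1 -0.88 0.22 0 0 0 2.5;-1 -0.88 0.22 0 0 0 2.5;-1 -0.88 0.22 0 0 0 2.5")

```text
clock: 38.75
eef_pos: [606.4, 26.0, 9.7]
tool_rot: [-3.141, -0.005, 1.845]
force: [-2.2, 5.8, 2.1]
width: 0.0
gripper_force: 3.1
```

Emit:
move_arm(targets="-1 -0.88 0.22 0 0 0 2.5;-1 -0.88 0.22 0 0 0 2.5;-1 -0.88 0.22 0 0 0 2.5;-1 -0.7 0.17 0 0 0 2;-1 -0.35 0.08 0 0 0 1")

```text
clock: 39.17
eef_pos: [623.8, -10.3, 9.8]
tool_rot: [3.141, -0.002, 1.661]
force: [-0.6, 6.4, 1.8]
width: 0.2
gripper_force: 2.9
```

```bash
python3 - <<'E'
from h import *
go(); th=read_state()["tool_rot"][2]-np.pi/2; print(th,tf(th))
d,im=grab("top"); cv2.imwrite("pics/t3.png",im[80:320,160:440])
for o in caps(d,im,"blue",45): print("top",*o)
E
```

```text
t 39.2 at [623.8 -10.3   9.8] rpy [ 3.141e+00 -2.000e-03  1.661e+00] w 0.2 F [-0.6  6.4  1.8] gf 2.9 q7 0.5
0.0898937817047134 (np.float64(201.2), np.float64(50.9))
top [ 518.2 -388.9] -0.385 68.8 46.7 [395. 206.]
top [533.8 -67.7] 0.091 144.5 45.1 [265. 199.]
top [ 614.3 -321. ] 0.492 66.8 47.4 [367. 168.]
top [ 639.3 -544.3] -0.8 36.1 29.9 [455. 159.]
top [649.1 -59.9] 0.009 70.3 42.5 [263. 154.]
```

View pics/t3.png

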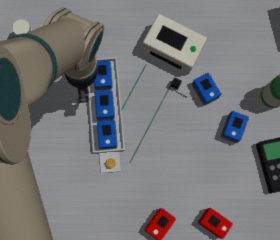

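Crop: three loggers flat in the tray, which is about 0.57 rad short of the green outline, with the arm at its side. Continuing.

Emit:
move_arm(targets="-1 -0.53 0.13 0 0 0 1.5;-1 -0.88 0.21 0 0 0 2.5;-1 -0.88 0.21 0 0 0 2.5;-1 -0.88 0.21 0 0 0 2.5;-1 -0.88 0.21 0 0 0 2.5")

```text
clock: 39.63
eef_pos: [633.9, -49.4, 9.7]
tool_rot: [3.141, -0.003, 1.461]
force: [0.9, 6.0, 2.3]
width: 0.2
gripper_force: 3.1
```

Emit:
move_arm(targets="-1 -0.88 0.21 0 0 0 2.5;-1 -0.88 0.21 0 0 0 2.5;-1 -0.88 0.21 0 0 0 2.5;-1 -0.88 0.21 0 0 0 2.5;-1 -0.53 0.13 0 0 0 1.5")

```text
clock: 40.05
eef_pos: [636.0, -92.8, 9.7]
tool_rot: [3.14, -0.001, 1.259]
force: [1.2, 5.1, 0.9]
width: 0.2
gripper_force: 2.8
```

Emit:
move_arm(targets="-1 -0.35 0.08 0 0 0 1;-1 0 0 0 0 0 0")

```text
clock: 40.22
eef_pos: [635.5, -97.1, 9.7]
tool_rot: [3.14, -0.0, 1.242]
force: [1.9, 1.9, 0.5]
width: -0.1
gripper_force: 1.4
```

```bash
python3 - <<'E'
from h import *
go(); th=read_state()["tool_rot"][2]-np.pi/2; print(th,tf(th))
for n in("top","scene"):
    d,im=grab(n)
    for o in caps(d,im,"blue",45): print(n,*o)
E
```

```text
t 40.2 at [635.5 -97.1   9.7] rpy [ 3.14  -0.     1.242] w -0.1 F [1.9 1.9 0.5] gf 1.4 q7 0.3
-0.3284817322825986 (np.float64(202.2), np.float64(49.8))
top [ 517.9 -388.8] -0.385 69.3 46.1 [395. 206.]
top [ 529.7 -112.9] -0.333 143.9 45.0 [283. 200.]
top [ 614.3 -320.9] 0.492 66.8 47.7 [367. 168.]
top [ 639.4 -544.4] -0.796 36.0 29.9 [455. 159.]
top [ 638.3 -151.6] -0.343 69.7 45.4 [299. 158.]
scene [ 515.3 -102. ] -0.332 99.6 49.2 [278. 210.]
scene [ 622.4 -316.1] 0.507 66.4 43.5 [202. 193.]
scene [ 526.  -385.4] -0.384 65.0 45.2 [210. 163.]
```

Emit:
move_arm(targets="-1 -0.35 0.08 0 0 0 1;-1 -0.35 0.08 0 0 0 1;-1 -0.35 0.08 0 0 0 1;-1 -0.35 0.08 0 0 0 1;-1 -0.35 0.08 0 0 0 1")

```text
clock: 40.73
eef_pos: [633.3, -112.5, 9.6]
tool_rot: [3.141, -0.003, 1.156]
force: [2.7, 6.3, 2.9]
width: -0.1
gripper_force: 3.3
```

Emit:
move_arm(targets="-1 -0.35 0.08 0 0 0 1;-1 -0.25 0.06 0 0 0 0.7;-1 0 0 0 0 0 0")

```text
clock: 40.98
eef_pos: [631.8, -119.8, 9.6]
tool_rot: [3.141, -0.001, 1.126]
force: [2.9, 4.3, 2.8]
width: -0.3
gripper_force: 2.3
```

```bash
python3 - <<'E'
from h import *
go(); th=read_state()["tool_rot"][2]-np.pi/2; print(th,tf(th))
d,im=grab("top")
for o in caps(d,im,"blue",45): print(*o)
E
```

```text
t 41.0 at [ 631.8 -119.8    9.6] rpy [ 3.141e+00 -1.000e-03  1.126e+00] w -0.3 F [2.9 4.3 2.8] gf 2.3 q7 0.24
-0.44465785363429466 (np.float64(201.5), np.float64(50.9))
[ 518.2 -388.9] -0.386 68.8 46.7 [395. 206.]
[ 525.1 -124.2] -0.451 143.8 45.0 [288. 202.]
[ 614.3 -321. ] 0.489 66.8 47.5 [367. 168.]
[ 640.6 -544.4] -1.238 36.4 30.7 [454. 159.]
[ 629.1 -173.9] -0.458 69.5 45.9 [308. 162.]
```

Only about 0.03 rad is left. Small steps now, watching the force.

Emit:
move_arm(targets="-1 -0.18 0.04 0 0 0 0.5;-1 -0.18 0.04 0 0 0 0.5;-1 -0.18 0.04 0 0 0 0.5;-1 0 0 0 0 0 0")

```text
clock: 41.37
eef_pos: [630.7, -124.8, 9.6]
tool_rot: [3.141, -0.002, 1.1]
force: [3.3, 4.5, 2.6]
width: 0.2
gripper_force: 2.9
```

Emit:
move_arm(targets="-1 -0.1 0.02 0 0 0 0.3;-1 -0.1 0.02 0 0 0 0.3;-1 0 0 0 0 0 0")

```text
clock: 41.62
eef_pos: [630.2, -126.5, 9.6]
tool_rot: [3.141, -0.002, 1.09]
force: [3.9, 5.0, 2.5]
width: -0.2
gripper_force: 3.1
```

```bash
python3 - <<'E'
from h import *
go(); th=read_state()["tool_rot"][2]-np.pi/2; print(th,tf(th))
d,im=grab("top")
for o in caps(d,im,"blue",45): print(*o)
E
```

```text
t 41.6 at [ 630.2 -126.5    9.6] rpy [ 3.141e+00 -2.000e-03  1.090e+00] w -0.2 F [3.9 5.  2.5] gf 3.1 q7 0.23
-0.48059834678338453 (np.float64(201.3), np.float64(51.3))
[ 518.2 -388.9] -0.385 68.8 46.7 [395. 206.]
[ 523.5 -127.1] -0.48 143.9 45.1 [289. 203.]
[ 614.3 -320.8] 0.492 66.7 47.8 [366. 168.]
[ 640.  -544.9] -0.827 34.1 30.1 [455. 159.]
[ 625.3 -180.8] -0.473 68.4 45.7 [311. 163.]
```

Emit:
move_arm(targets="-1 -0.1 0.02 0 0 0 0.3;-1 -0.1 0.02 0 0 0 0.2;-1 0 0 0 0 0 0")

```text
clock: 41.92
eef_pos: [629.7, -128.5, 9.6]
tool_rot: [3.141, -0.002, 1.082]
force: [4.5, 4.7, 2.4]
width: 0.2
gripper_force: 3.1
```

Emit:
move_arm(targets="-1 -0.1 0.02 0 0 0 0.2;-1 -0.1 0.02 0 0 0 0.2;-1 0 0 0 0 0 0")

```text
clock: 42.17
eef_pos: [629.7, -128.7, 9.6]
tool_rot: [3.142, -0.004, 1.075]
force: [3.2, 7.4, 2.7]
width: -0.1
gripper_force: 4.4
```

```bash
python3 - <<'E'
from h import *
go(); th=read_state()["tool_rot"][2]-np.pi/2; print(th,tf(th))
d,im=grab("top")
for o in caps(d,im,"blue",45): print(*o)
E
```

```text
t 42.2 at [ 629.7 -128.7    9.6] rpy [ 3.142 -0.004  1.075] w -0.1 F [3.2 7.4 2.7] gf 4.4 q7 0.22
-0.4953343887231081 (np.float64(201.1), np.float64(52.2))
[ 518.2 -388.9] -0.385 68.8 46.7 [395. 206.]
[ 614.2 -320.8] 0.492 66.8 47.8 [367. 168.]
[ 640.3 -544.9] -0.498 34.9 31.1 [454. 159.]
[ 557.3 -146.6] -0.496 222.4 45.7 [298. 189.]
```

Emit:
move_arm(targets="-1 -0.15 0 0 0 0 0;-1 -0.15 0 0 0 0 0;-1 -0.1 0 0 0 0 0;-1 0 0 0 0 0 0;-1 0 0 0 0 0 0")

```text
clock: 42.63
eef_pos: [629.3, -128.8, 9.7]
tool_rot: [-3.141, -0.009, 1.078]
force: [7.5, 11.6, 3.4]
width: 0.0
gripper_force: 7.1
```

```bash
python3 - <<'E'
from h import *
go(); d,im=grab("top")
for o in caps(d,im,"blue",45): print(*o)
E
```

```text
t 42.6 at [ 629.3 -128.8    9.7] rpy [-3.141 -0.009  1.078] w 0.0 F [ 7.5 11.6  3.4] gf 7.1 q7 0.23
[ 518.3 -388.6] -0.392 68.9 46.7 [395. 206.]
[ 614.3 -321. ] 0.489 66.8 47.5 [366. 168.]
[ 639.4 -544.4] -0.796 36.0 29.9 [455. 159.]
[ 556.9 -146.9] -0.493 221.7 45.7 [298. 189.]
```

Seated: the force has risen to 14 N with no more motion. Backing off sideways, then lifting clear.

Emit:
move_arm(targets="-1 0.2 0 0 0 0 0;-1 0.3 0 0 0 0 0;-1 0.5 0 0 0 0 0;-1 1 0 0 0 0 0;-1 1.5 0 0 0 0 0")

```text
clock: 43.1
eef_pos: [641.7, -107.1, 9.2]
tool_rot: [-3.141, 0.003, 1.07]
force: [-0.6, -0.7, 0.4]
width: 0.0
gripper_force: 0.0
```

Emit:
move_arm(targets="-1 0.5 0 -2 0 0 0;-1 0 0 -3.5 0 0 0;-1 0 0 -3.5 0 0 0;-1 0 0 -3.5 0 0 0;-1 2 0 -2 0 0 0")

```text
clock: 43.52
eef_pos: [654.4, -88.1, 158.6]
tool_rot: [3.137, 0.004, 1.067]
force: [0.5, -1.5, 1.4]
width: 0.2
gripper_force: 0.0
```

Emit:
move_arm(targets="-1 3.5 0 0 0 0 0;-1 3.5 0 0 0 0 0;-1 3.5 0 0 0 0 0;-1 0 0 0 0 0 0;-1 0 0 0 0 0 0")

```text
clock: 43.93
eef_pos: [705.4, 14.2, 153.2]
tool_rot: [-3.14, -0.0, 1.08]
force: [-0.5, -0.7, 0.1]
width: 0.1
gripper_force: 0.0
```

```bash
python3 - <<'E'
from h import *
go()
for n in("top","scene"):
    d,im=grab(n)
    for c in("blue","orange"):
        for o in caps(d,im,c,45): print(n,c,*o)
    h=cv2.cvtColor(im,cv2.COLOR_BGR2HSV)
    if n=="top":
        for nm,p in [("jarw",(181,106)),("jarg",(139,126)),("cap",(455,158)),("meter",(437,245))]: print(nm,im[p[1],p[0]], cv2.imread("pics/top0.png")[p[1],p[0]])
        a=cv2.imread("pics/top0.png"); df=cv2.absdiff(a,im).max(2)>40
        for nm,(x0,y0,x1,y1) in {"jars":(120,85,205,150),"bottle/meter":(405,140,470,280),"dock":(300,90,370,185),"stop":(325,150,350,180)}.items(): print(nm,"changed px",df[y0:y1,x0:x1].sum())
# tray rim side gap: sample dock-frame y across stop
d,im=grab("top"); g=cv2.cvtColor(im,cv2.COLOR_BGR2GRAY)
th=-.483;u=np.array([np.cos(th),np.sin(th)]);v=np.array([-u[1],u[0]])
R=np.array(d["rvec"],float);t=np.array(d["tvec"],float)
for X in(100,200,262):
    ys=np.arange(-62,-28,2); P=np.array([[*(PIN+X*u+y*v),17] for y in ys],float)
    q=cv2.projectPoints(P,R,t,K(d),None)[0].reshape(-1,2)
    print(X,dict(zip(ys.tolist(),cv2.remap(g,q[:,:1].astype(np.float32),q[:,1:].astype(np.float32),1).ravel().tolist())))
E
```

```text
t 43.9 at [705.4  14.2 153.2] rpy [-3.14 -0.    1.08] w 0.1 F [-0.5 -0.7  0.1] gf 0.0 q7 -0.13
top blue [ 518.1 -389. ] -0.383 68.8 46.3 [395. 206.]
top blue [ 614.3 -321. ] 0.492 66.8 47.4 [367. 168.]
top blue [ 640.6 -544.4] -0.827 34.1 31.7 [455. 158.]
top blue [ 556.8 -146.9] -0.493 221.9 45.6 [298. 189.]
top orange [666.8 575.3] 0.305 90.2 23.3 [  9. 142.]
jarw [ 89 104 110] [150 163 163]
jarg [ 98 113 122] [ 42 113   2]
cap [148  71  20] [136  65  14]
meter [80 78 78] [74 70 70]
jars changed px 2147
bottle/meter changed px 0
dock changed px 674
stop changed px 33
scene blue [ 635.4 -183.9] -0.563 51.9 49.8 [230. 220.]
scene blue [ 492.5 -105.7] -0.466 60.1 49.4 [284. 205.]
scene blue [ 622.2 -315.9] 0.492 66.5 43.8 [202. 193.]
scene blue [ 525.8 -385.2] -0.376 65.8 45.1 [210. 163.]
scene orange [474.4 383.6] -0.401 49.0 46.1 [435. 307.]
scene orange [413.5 251.4] 1.05 80.4 49.1 [404. 260.]
100 {-62: 133, -60: 133, -58: 132, -56: 132, -54: 134, -52: 134, -50: 135, -48: 134, -46: 121, -44: 104, -42: 106, -40: 134, -38: 126, -36: 105, -34: 132, -32: 149, -30: 155}
200 {-62: 133, -60: 133, -58: 133, -56: 133, -54: 132, -52: 134, -50: 135, -48: 133, -46: 125, -44: 116, -42: 128, -40: 143, -38: 130, -36: 105, -34: 132, -32: 150, -30: 159}
262 {-62: 37, -60: 24, -58: 21, -56: 22, -54: 18, -52: 20, -50: 20, -48: 21, -46: 24, -44: 31, -42: 47, -40: 68, -38: 81, -36: 85, -34: 92, -32: 104, -30: 106}
```

The tray rim sits against the stop, and the tray and loggers stay where they were left after release. I'll move the arm aside and check the jars and crate before handing in.

Emit:
move_arm(targets="-1 0 -3.4 0 0 0 0;-1 0 -3.4 0 0 0 0;-1 0 -3.4 0 0 0 0;-1 0 -3.4 0 0 0 0;-1 0 -3.4 0 0 0 0")

```text
clock: 44.5
eef_pos: [553.6, 89.5, 154.5]
tool_rot: [3.141, 0.001, 1.07]
force: [0.1, 0.3, -0.2]
width: 0.0
gripper_force: 0.0
```

Emit:
move_arm(targets="-1 0 -3 -1 0 0 0;-1 0 -1.5 -1 0 0 0;-1 0 0 0 0 0 0;-1 0 0 0 0 0 0")

```text
clock: 44.83
eef_pos: [516.2, 111.5, 175.1]
tool_rot: [3.14, -0.001, 1.073]
force: [0.6, 0.2, 0.2]
width: 0.0
gripper_force: 0.0
```

```bash
python3 - <<'E'
from h import *
go()
d,im=grab("top"); a=cv2.imread("pics/top0.png"); df=cv2.absdiff(a,im).max(2)>40
for nm,(x0,y0,x1,y1) in {"jars":(120,85,205,150),"bottle/meter":(405,140,470,280),"reds":(300,280,400,330)}.items(): print(nm,"changed px",df[y0:y1,x0:x1].sum())
for c in("blue","orange"):
    for o in caps(d,im,c,45): print(c,*o)
d,im=grab("scene")
b=cv2.imread("pics/scene0.png"); df=cv2.absdiff(b,im).max(2)>40
print("scene jars",df[310:365,270:355].sum())
for c in("blue","orange"):
    for o in caps(d,im,c,45): print("scene",c,*o)
E
```

```text
t 44.8 at [516.2 111.5 175.1] rpy [ 3.140e+00 -1.000e-03  1.073e+00] w 0.0 F [0.6 0.2 0.2] gf 0.0 q7 -0.22
jars changed px 1022
bottle/meter changed px 0
reds changed px 0
blue [ 518.1 -389.1] -0.383 68.8 46.1 [395. 206.]
blue [ 523.3 -128.7] -0.486 145.3 45.3 [290. 203.]
blue [ 614.5 -321.3] 0.492 66.8 46.8 [367. 168.]
blue [ 641.9 -544.4] -1.562 34.0 31.4 [455. 159.]
blue [ 623.4 -182.8] -0.495 70.6 45.3 [312. 164.]
orange [405.5 242.8] 1.074 64.0 45.8 [136. 250.]
orange [607.9 556.7] 0.305 213.6 23.3 [ 14. 164.]
scene jars 0
scene blue [ 627.8 -181.1] -0.5 66.2 44.9 [232. 220.]
scene blue [ 527.6 -126.1] -0.483 141.7 45.5 [270. 209.]
scene blue [ 622.3 -316.1] 0.494 66.5 43.3 [202. 193.]
scene blue [ 526.  -385.7] -0.376 65.2 44.3 [210. 163.]
scene orange [475.7 386.6] -0.401 49.0 39.6 [436. 309.]
scene orange [407.9 242.6] 1.067 58.8 47.7 [402. 256.]
```

```bash
python3 -c "
from cell import order
print(order.finish_job())"
```

```text
the job is handed in; nothing more can be done
None
```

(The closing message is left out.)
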